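# Load a tape roll into the desk holder on its axle

### The arm

A 6-joint arm with a two-finger parallel gripper is mounted at the origin on the work surface. World frame = base frame: x ahead of the robot, y to its left, z up, the work surface at z = 0. Lengths are in m, angles in rad, forces in N, time in s.
With the tool pointing down it reaches from about 0.275 to 0.875 m from the base axis. Payload 12.5 kg.
Tool frame: the origin (TCP) lies midway between the tips of the shut fingers; the grasp point (between the pads) lies 19 mm behind it; z points along the fingers, y is the direction in which the jaws open and shut (so a half turn about z gives the same grasp; the last joint's range is limited). The gripper opens to 85 mm and grips with 20 to 120 N. Pads are 22 mm wide; open, the fingers measure 114 mm over their backs; the gripper's body (76 mm by 85 mm) begins 54 mm behind the grasp point. The pads swing forward as they close: fully open they stand 13 mm farther back than shut.
Start: joints at [1.185, 0.351, 1.652, -0, 1.139, -0.085], TCP at [0.163, 0.525, 0.231] pointing down, gripper open.
Joint ranges: [-2.75, 2.75], [-0.79, 2.1], [0.01, 2.65], [-1.57, 4.71], [0.07, 3.14], [-2.87, 2.87]. Speed limits (rad/s): [2.22, 2.22, 2.79, 3.14, 3.14, 3.14].

### API

Orientations are given as a rotation vector (axis times angle).
In Python, from plant import env gives the robot as it stands. The module is installed in compiled form; this text tells all that it offers.
- The arm moves only by the tool apply_moves, never from a script. Its arguments are lists of equal length, an entry for each row: "jaw": the closure in counts, from 0 (fully open) to 255 (shut); "slide": the shift along the tool's x, y, z in cm, a list of three; "yaw": the turn about the tool's z in rad. A call has 1 to 12 rows; each row shifts and turns the pose as measured when the row begins, along the tool's axes as they then stand; what a row does not reach is not made up. A row lasts 1/8 s, in which the tool goes at most 62.5 mm and 10.7 degrees, less where a joint would pass 70% of its speed; a pose out of reach is approached as far as the arm can. A call is refused whole if a number of a shift passes 6.25 or a number of a turn 0.188, either way. A call with a gripper value outside its range is refused whole. The fingers move at their own pace and stop on an object; "force" is the grip in N (left out, the last holds). Time passes only in rows, so rows that do not move let the fingers close. It gives the time, the measured TCP pose, the force and the opening at its end, in the units of the state.
- env.get_state(): the state, without advancing time (a new reading comes with each control period).
- env.grab_frame(name): name is "scene" or "side" or "wrist"; returns a dict with "pixels" (400x640x3 uint8, red, green, blue), "fx", "fy", "cx", "cy" (pixels), "dist_coeffs" ([k1, k2, p1, p2, k3] as OpenCV has them; the pictures are not rectified), "xyz" and "orientation" of the camera in the world; the wrist camera has in their place "tool_from_camera" (4x4, takes a point from camera to tool coordinates, whose origin is the TCP and whose axes are the flange's). Camera axes: x right, y down, z forward; pixel columns grow to the right and rows downward; lengths in m; the calibration is good to about 2 mm. A picture is of the moment at which its call begins: read the wrist's pose just before it. There is no depth.
- env.close_job(): hands the job in, once; it reports no verdict.
The state is a dict: "time_s": time; "joint_pos": joint angles; "qvel": joint speeds; "tau": joint torques, N m; "tool_pos": TCP position; "tool_rot": TCP orientation; "ft_force": force on the tool from outside, world axes, zero at the start; "wrist_torque": the same for the moment, N m; "finger_gap": finger opening in m.
Only numpy, scipy, OpenCV 4.12 (cv2) and the standard library are available. Lean on these libraries where they do the work, as an engineer would, in place of code of your own. Each camera call takes 0.05 s, during which the arm holds its last target.

### The job

Put the new roll of tape into the desk tape holder. Take the loose axle by its wooden handle, thread its rod through the bore of the roll lying in the tray, push gently against the tray's stop until the roll is fully home against the axle's collar, then lift the roll on the axle and set the axle down into both forks of the holder and let go. Do not touch the roll with the gripper, never press hard, and leave the other things on the desk where they are.

Things in the scene. Friction and masses are not known exactly. Their poses are not given: they have to be found in the camera images.
- axle_grip (a point): Middle of the wooden handle (56 long, 18 wide, 28 mm tall) of the loose axle, on its axis, which lies level 14 mm above the desk. x runs along the axle from handle to tip, z up. Along x from here: handle -28 to +28 mm; aluminium neck, 10 mm diameter, to +50; collar, 20 mm diameter, to +56; rod, 10 mm diameter, to +136, its last 14 mm tapered to 3.6 mm. 80 g.
- axle_collar (a point): Point on the axle's axis in the front face of its collar, 56 mm ahead of axle_grip; same axes. The roll must end with its face on this one, its centre then 18 mm ahead of this point.
- roll_centre (a point): Centre of the roll of tape: 64 mm outer diameter, 36 mm wide, 0.08 to 0.17 kg, white core with a 13 mm bore along local x. It lies on its rim on the tray's two rails, bore level, its axis 38 mm above the desk. Thread it from its -x side, moving along its +x. It slides easily along the rails when pushed.
- roll_mouth (a point): Centre of the bore's mouth in the roll's -x face, where the rod enters; same axes. In the top of the bore, half-way in, a sprung nub grips the rod: pushing past it takes up to 9 N, sliding on 2 to 6 N, and the roll rises 1 to 2 mm. So a rod past the middle drags the roll along the rails, and goes fully home only when the roll stands against the tray's stop.
- tray_mid (a point): Middle of the fixed wooden tray, at its rails' tops, 14 mm above the desk; x along the rails. Tray 115 mm long (x -40 to +75 mm), 74 mm wide. A fixed steel U-shaped stop, 64 mm high, stands on the rails beyond the roll's +x face; the rod passes through its 26 mm slot, open at the top. It stands 3 to 22 mm behind the roll, different each time: it must be felt.
- holder_seat (a point): Fixed grey tape holder: point midway between its forks on the axis of a seated axle, 60 mm above the desk; x along the axle, handle outside the -x fork. Base 110 x 84 x 16 mm. Forks 8 mm thick at x = -36 and +36 mm; slots 13 mm wide, floor 55 mm above the desk, flared mouths (38 mm) up to 84 mm. Seated: neck in one fork, rod in the other, collar face at x = -19 mm (7 mm play each way).
- pen: black pen lying on the desk, 140 mm long, 11 mm thick. Bystander: leave it.
- eraser: white eraser lying flat, 45 x 20 x 12 mm (origin: middle of its underside). Bystander: leave it.
- gluestick: glue stick standing upright, 26 mm diameter, 90 mm tall (origin: middle of its underside). Bystander: leave it.
- sharpener: small metal pencil sharpener, 28 x 20 x 16 mm (origin: middle of its underside). Bystander: leave it.
- jar: white lidded jar, 72 mm diameter, 60 mm tall (origin: middle of its underside). Bystander: leave it.
- spare_tape: a spare wide cardboard-brown tape ring lying flat, 90 mm outer diameter, 22 mm tall; not used (origin: middle of its underside). Bystander: leave it.
Not all that is in view belongs to the job. Leave any pink or purple look-alike of the part that bears roll_centre alone. Leave any blue look-alike of the part that bears axle_grip alone.

How it is judged:
On the way, in this order (a step that is already met when the one before it is completed fails the run):
1. the roll is threaded on the axle and fully home against its collar (x of roll_centre in the frame of axle_collar between 0.012 and 0.0205 m and y of roll_centre in the frame of axle_collar between -0.004 and 0.004 m and z of roll_centre in the frame of axle_collar between -0.004 and 0.004 m), for 0.2 s.
2. the roll, still home on the axle, is lifted clear of the tray (all of step 1 and height (world z) of roll_centre above 0.085 m), for 0.1 s.
At the end, for the whole second after the job is handed in: The axle lies in both forks of the holder, on the floors of the slots (axis within 4 mm of the seat line across and in height, within 0.08 rad, 10 mm along), handle outside the -x fork; the roll is on it within 2.5 mm of home against the collar; released and at rest (all of step 1 and x of axle_collar in the frame of holder_seat between -0.029 and -0.009 m and y of axle_collar in the frame of holder_seat between -0.004 and 0.004 m and z of axle_collar in the frame of holder_seat between -0.004 and 0.004 m and angle between the x axis of axle_collar and the x axis of holder_seat, either way round below 0.08 rad and linear speed of each of axle, roll below 0.02 m/s); the robot touches nothing.
It fails at once if the roll or the axle presses on the tray or its stop with more than 25 N (contact force between any of roll, axle and tray above 25 N).
It fails at once if the axle presses on the holder with more than 25 N (contact force between axle and holder above 25 N).
It fails at once if the gripper touches the roll (contact force between any of the fingers, the arm and roll above 1 N).
It fails at once if one of the other things on the desk is pushed more than 30 mm (distance of any of pen, eraser, gluestick, sharpener, jar, spare_tape from where it was at the start of the episode above 0.03 m).
It also fails if it takes over 72 s, if anything falls off the work surface, if the arm or the gripper's body presses on something with over 40 N, if the wrist force passes 120 N, or if a joint passes its speed limit or range.

## Working session

There is one attempt and no reset: what is moved stays moved. The work goes in short steps, Python scripts to look and compute and a tool call to move; the robot and the scene stay as the last step left them, time stands still between calls to the robot, and variables do not carry over. Pictures are saved under pics/ and viewed, and the job is handed in when it is done.

Besides the shell and the picture viewer there is one more tool, called after "Emit:" by a JSON object that holds its "fn" and its "kwargs", one argument or row to a line. apply_moves: Moves the arm, as the interface text tells. Its arguments: {"type":"object","properties":{"jaw":{"type":"array","items":{"type":"number"}},"slide":{"type":"array","items":{"type":"array","items":{"type":"number"}}},"yaw":{"type":"array","items":{"type":"number"}},"force":{"type":"number"}},"required":["jaw","slide","yaw"]}

```bash
mkdir -p pics; python3 - <<'E'
from plant import env
import cv2,json
s=env.get_state();print(s)
for n in("scene","side","wrist"):
    f=env.grab_frame(n);cv2.imwrite(f"pics/{n}0.png",f["pixels"][:,:,::-1])
    print(n,{k:v for k,v in f.items() if k!="pixels"})
E
```

```text
{'time_s': 0.0, 'joint_pos': array([ 1.18544461e+00,  3.51243069e-01,  1.65240893e+00,  1.67393423e-05,
        1.13910686e+00, -8.45926990e-02]), 'qvel': array([-0.00033577,  0.00067016, -0.00148385, -0.00026649,  0.00060231,
       -0.00020826]), 'tau': array([ 7.39093084e-04, -5.06119609e+01, -2.91401982e+01, -4.69749671e-05,
        4.55421454e-03,  1.39662276e-05]), 'tool_pos': array([0.16278015, 0.52501924, 0.23076044]), 'tool_rot': array([-4.70620511e-01, -3.10585235e+00,  1.77580029e-03]), 'ft_force': array([ 0.23194624,  0.12459016, -0.46624411]), 'wrist_torque': array([-0.03484772,  0.00995311,  0.02921201]), 'finger_gap': 0.08511703325233963}
scene {'fx': 444.9555495614321, 'fy': 444.9555495614321, 'cx': 317.1477373271667, 'cy': 194.98679674163327, 'dist_coeffs': array([-0.07566204,  0.        ,  0.        ,  0.        ,  0.        ]), 'xyz': array([1.35997553, 0.06718822, 0.78257588]), 'orientation': array([-1.54961554, -1.85950416,  0.88053531])}
side {'fx': 365.9229476398909, 'fy': 365.9229476398909, 'cx': 315.5096916336522, 'cy': 197.67291916170896, 'dist_coeffs': array([0.0004011, 0.       , 0.       , 0.       , 0.       ]), 'xyz': array([0.32654685, 0.45150082, 0.71432463]), 'orientation': array([-0.46052136,  2.78644307, -1.08408249])}
wrist {'fx': 324.2483990262561, 'fy': 324.2483990262561, 'cx': 320.49862001726694, 'cy': 201.65965533398435, 'dist_coeffs': array([-0.04167719,  0.        ,  0.        ,  0.        ,  0.        ]), 'tool_from_camera': array([[ 7.75080017e-04, -9.57967132e-01, -2.86876931e-01,
         7.31888625e-02],
       [ 9.99999116e-01,  4.32564874e-04,  1.25732104e-03,
         1.35746292e-03],
       [-1.08037935e-03, -2.86877652e-01,  9.57966620e-01,
        -1.41594777e-01],
       [ 0.00000000e+00,  0.00000000e+00,  0.00000000e+00,
         1.00000000e+00]])}
```

View pics/scene0.png

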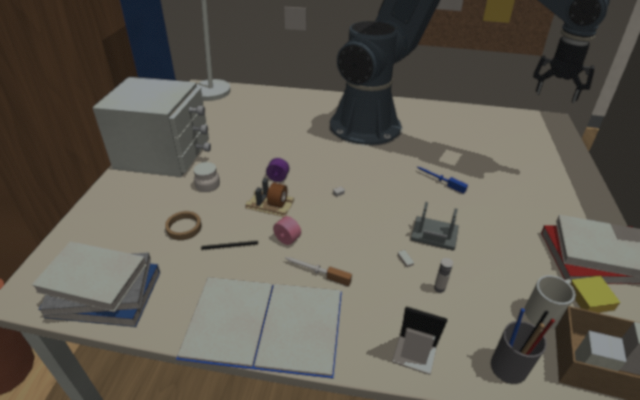

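View pics/side0.png

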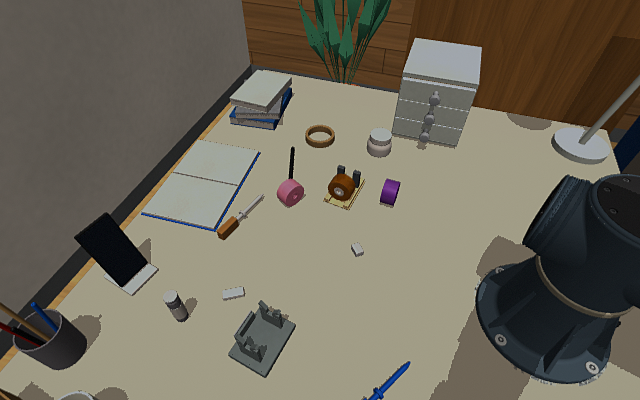

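View pics/wrist0.png

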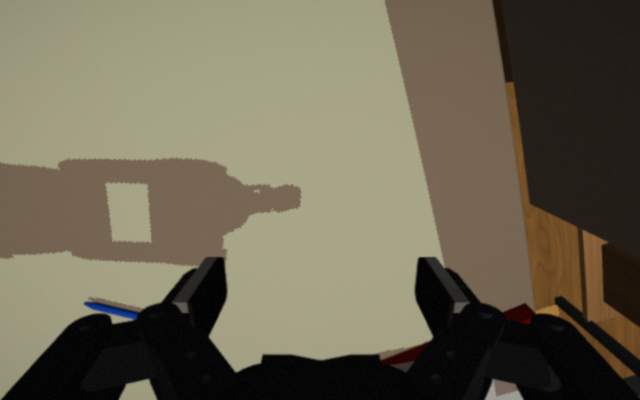

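```bash
cat > h.py <<'E'
import numpy as np,cv2
from scipy.spatial.transform import Rotation as R
from plant import env
def tool():
    s=env.get_state();T=np.eye(4);T[:3,:3]=R.from_rotvec(s["tool_rot"]).as_matrix();T[:3,3]=s["tool_pos"];return s,T
def grab(n,save=None):
    s,T=tool();f=env.grab_frame(n)
    K=np.array([[f["fx"],0,f["cx"]],[0,f["fy"],f["cy"]],[0,0,1]])
    if n=="wrist": C=T@f["tool_from_camera"]
    else:
        C=np.eye(4);C[:3,:3]=R.from_rotvec(f["orientation"]).as_matrix();C[:3,3]=f["xyz"]
    d=dict(img=f["pixels"][:,:,::-1].copy(),K=K,D=np.array(f["dist_coeffs"]),C=C)
    if save: cv2.imwrite(f"pics/{save}.png",d["img"]); np.savez(f"pics/{save}.npz",**d)
    return d
def load(n): return dict(np.load(f"pics/{n}.npz"))
def ray(d,uv):
    p=cv2.undistortPoints(np.array([[uv]],float),d["K"],d["D"])[0,0]
    v=d["C"][:3,:3]@np.array([p[0],p[1],1]);return d["C"][:3,3],v/np.linalg.norm(v)
def onz(d,uv,z):
    o,v=ray(d,uv);return o+v*(z-o[2])/v[2]
def proj(d,P):
    Ci=np.linalg.inv(d["C"]);P=np.atleast_2d(np.asarray(P,float))
    return cv2.projectPoints(P,cv2.Rodrigues(Ci[:3,:3])[0],Ci[:3,3],d["K"],d["D"])[0][:,0]
def tri(l):
    A=np.zeros((3,3));b=np.zeros(3)
    for d,uv in l:
        o,v=ray(d,uv);M=np.eye(3)-np.outer(v,v);A+=M;b+=M@o
    p=np.linalg.solve(A,b);return p,[np.linalg.norm(proj(d,p)[0]-uv) for d,uv in l]
def crop(d,x0,y0,x1,y1,k,save):
    cv2.imwrite(f"pics/{save}.png",cv2.resize(d["img"][y0:y1,x0:x1],None,fx=k,fy=k,interpolation=cv2.INTER_NEAREST))
E
python3 - <<'E'
from h import *
a=grab("scene","sc1");b=grab("side","sd1")
crop(a,230,145,370,295,5,"sc1a");crop(a,390,190,480,260,8,"sc1b")
crop(b,210,150,370,250,5,"sd1a");crop(b,210,280,310,390,7,"sd1b")
for d,uv,z in((a,(340,275),.014),(a,(287,262),.014),(b,(229,228),.014),(b,(262,197),.014),(a,(278,194),.038),(b,(342,186),.038),(a,(436,238),.016),(b,(262,340),.016)): print(uv,onz(d,uv,z).round(3))
E
```

```text
(340, 275) [0.696 0.006 0.014]
(287, 262) [ 0.679 -0.12   0.014]
(229, 228) [0.697 0.005 0.014]
(262, 197) [ 0.664 -0.114  0.014]
(278, 194) [ 0.468 -0.193  0.038]
(342, 186) [ 0.473 -0.197  0.038]
(436, 238) [0.537 0.224 0.016]
(262, 340) [0.509 0.227 0.016]
```

View pics/sc1a.png

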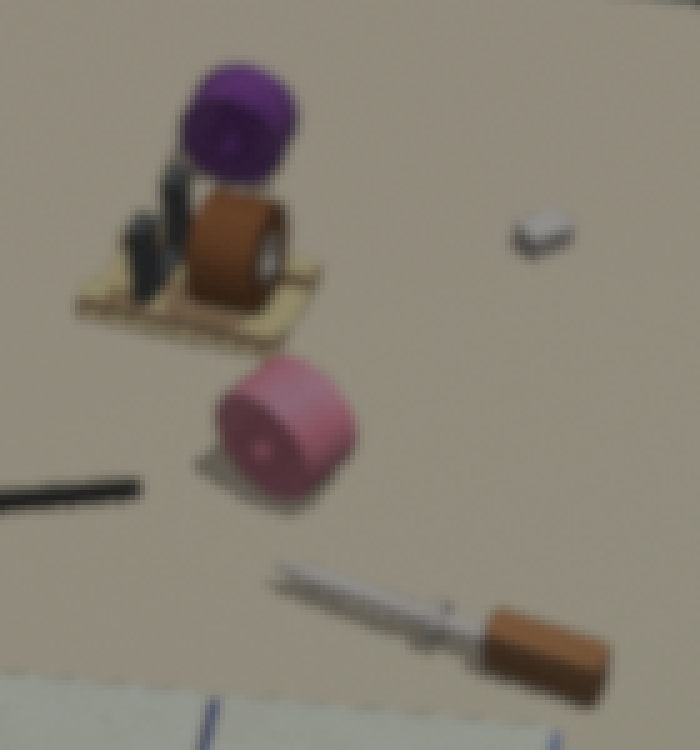

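View pics/sd1a.png

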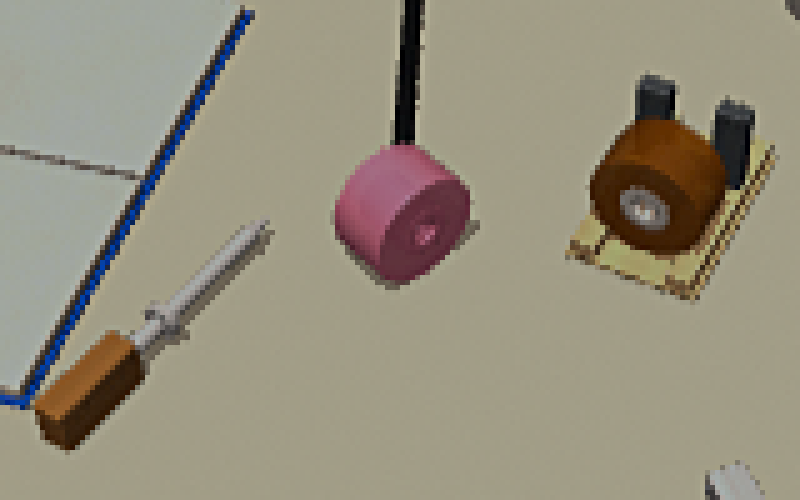

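View pics/sc1b.png

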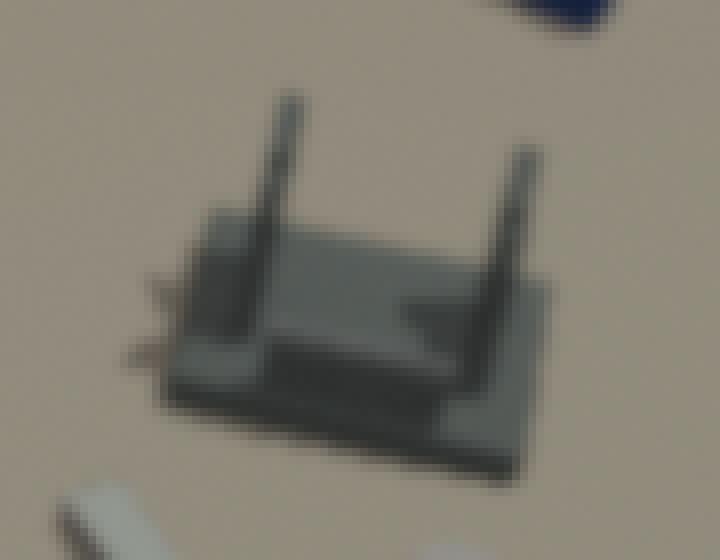

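View pics/sd1b.png

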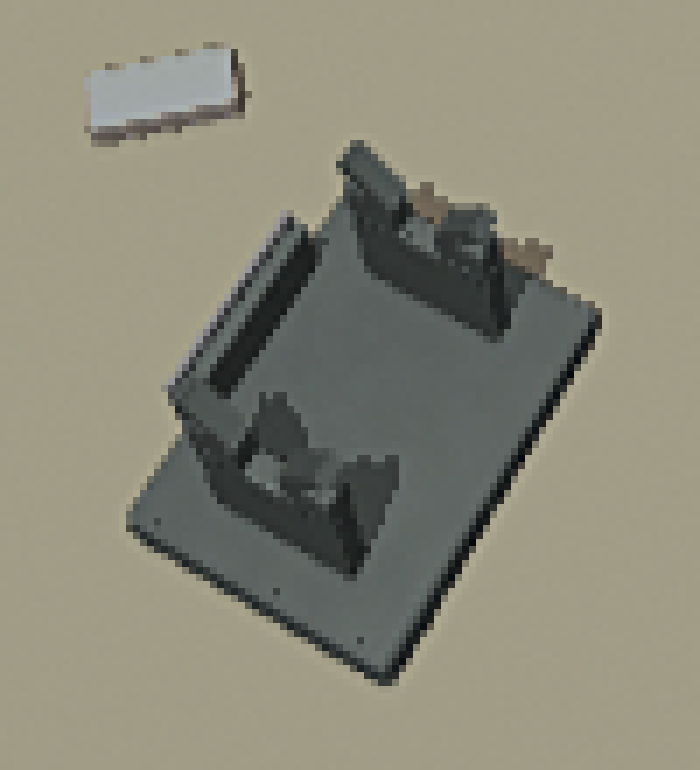

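Emit:
{"fn": "apply_moves", "kwargs": {
  "jaw": [0,0,0,0,0,0,0,0,0],
  "slide": [
    [-4.6,-1.4,-0.8],
    [-4.6,-1.4,-0.8],
    [-4.6,-1.4,-0.8],
    [-4.6,-1.4,-0.8],
    [-4.6,-1.4,-0.8],
    [-4.6,-1.4,-0.8],
    [-4.6,-1.4,-0.8],
    [-4.6,-1.4,-0.8],
    [-4.6,-1.4,-0.8]
  ],
  "yaw": [0,0,0,0,0,0,0,0,0]
}}

```text
time_s: 1.38
tool_pos: [0.5298, 0.276, 0.3043]
tool_rot: [-0.462, -3.106, 0.002]
ft_force: [0.9, 0.6, 0.4]
finger_gap: 0.0854
```

Emit:
{"fn": "apply_moves", "kwargs": {
  "jaw": [0,0,0,0,0,0,0],
  "slide": [
    [0,0,0],
    [0,0,0],
    [0,0,0],
    [0,0,0],
    [0,0,0],
    [0,0,0],
    [0,0,0]
  ],
  "yaw": [0.18,0.18,0.18,0.18,0.18,0.18,0.18]
}}

```text
time_s: 2.25
tool_pos: [0.5324, 0.2729, 0.3031]
tool_rot: [-2.253, -2.189, 0.006]
ft_force: [0.0, -0.4, -0.7]
finger_gap: 0.0857
```

```bash
python3 - <<'E'
from h import *
d=grab("wrist","w1");s,T=tool();print(s["time_s"],T.round(3),s["joint_pos"].round(3))
E
```

```text
2.3 [[ 0.038  0.999 -0.003  0.532]
 [ 0.999 -0.038 -0.002  0.273]
 [-0.002 -0.003 -1.     0.303]
 [ 0.     0.     0.     1.   ]] [ 3.960e-01  3.820e-01  1.427e+00 -1.000e-03  1.336e+00  4.350e-01]
```

View pics/w1.png

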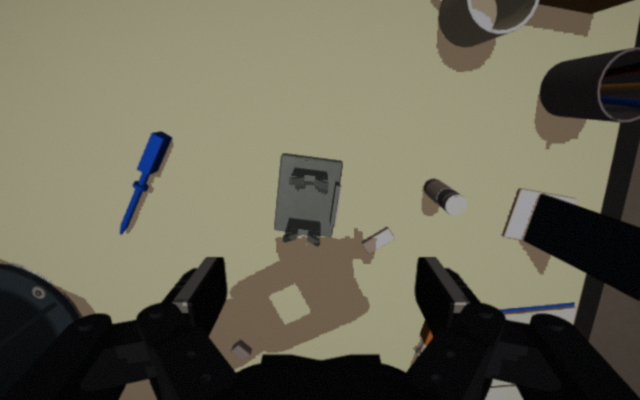

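```bash
python3 - <<'E'
from h import *
d=load("w1");crop(d,265,145,355,255,7,"w1a")
a=load("sc1");b=load("sd1")
E
```

```text
(no output)
```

View pics/w1a.png

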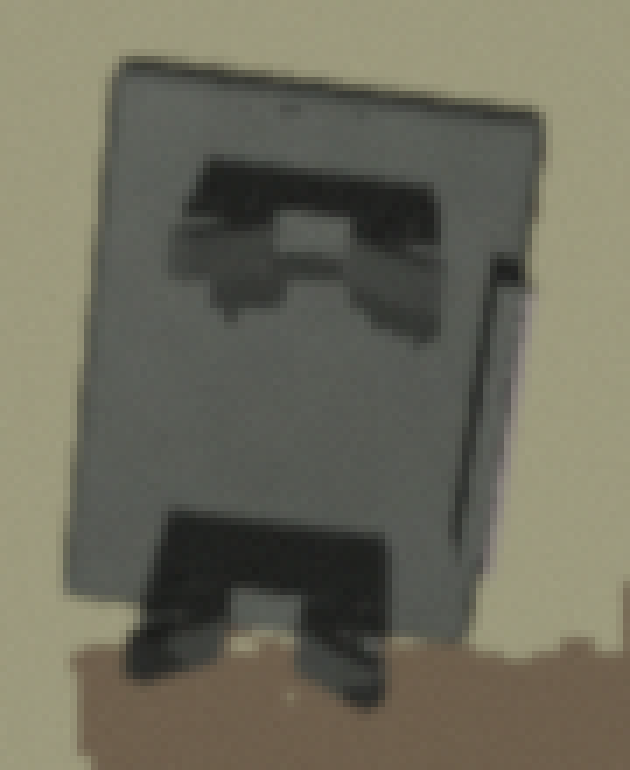

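```bash
python3 - <<'E'
from h import *
d=load("w1")
f=lambda x,y:onz(d,(265+(x+.0)/7-.5,145+y/7-.5),.016)
n=dict(TL=(122,74),TR=(535,120),BL=(68,597),BR=(462,642),U1=(205,163),U2=(432,190),L1=(170,513),L2=(385,545),W1=(492,280),W2=(455,545))
P={k:f(*v) for k,v in n.items()}
for k in P: print(k,P[k].round(4))
x=(P["BL"]+P["BR"]-P["TL"]-P["TR"]);print(np.linalg.norm(x)/2);x/=np.linalg.norm(x);c=sum(P[k] for k in("TL","TR","BL","BR"))/4
y=np.array([-x[1],x[0],0])
print("x",x,np.arctan2(x[1],x[0]),"c",c)
for k in P: print(k,((P[k]-c)@x*1e3).round(1),((P[k]-c)@y*1e3).round(1))
E
```

```text
TL [0.4812 0.2845 0.016 ]
TR [0.5592 0.2736 0.016 ]
BL [0.4636 0.1788 0.016 ]
BR [0.5432 0.1668 0.016 ]
U1 [0.496 0.267 0.016]
U2 [0.5393 0.2606 0.016 ]
L1 [0.4853 0.1963 0.016 ]
L2 [0.5282 0.1883 0.016 ]
W1 [0.5505 0.2425 0.016 ]
W2 [0.5422 0.1879 0.016 ]
0.10754092982035814
x [-0.15577059 -0.98779326  0.        ] -1.72720384200439 c [0.51179163 0.22592798 0.016     ]
TL -53.1 -39.4
TR -54.4 39.4
BL 54.1 -40.3
BR 53.5 40.3
U1 -38.1 -22.0
U2 -38.5 21.8
L1 33.4 -21.5
L2 34.6 22.0
W1 -22.4 35.7
W2 32.8 36.0
```

Emit:
{"fn": "apply_moves", "kwargs": {
  "jaw": [0,0,0,0,0,0,0],
  "slide": [
    [-3.6,2.7,1.3],
    [-3.6,2.7,1.3],
    [-3.6,2.7,1.3],
    [-3.6,2.7,1.3],
    [-3.6,2.7,1.3],
    [-3.6,2.7,1.3],
    [0,0,0]
  ],
  "yaw": [0,0,0,0,0,0,0]
}}

```text
time_s: 3.18
tool_pos: [0.6919, 0.0456, 0.2216]
tool_rot: [-2.236, -2.205, 0.006]
ft_force: [-0.0, 0.7, 0.7]
finger_gap: 0.0855
```

```bash
python3 - <<'E'
from h import *
d=grab("wrist","w2");s,T=tool();print(s["time_s"],T.round(3),s["joint_pos"].round(3))
E
```

```text
3.225 [[ 0.013  1.    -0.003  0.692]
 [ 1.    -0.013 -0.001  0.047]
 [-0.001 -0.003 -1.     0.222]
 [ 0.     0.     0.     1.   ]] [ 1.000e-03  6.260e-01  1.241e+00 -1.000e-03  1.278e+00  1.500e-02]
```

View pics/w2.png

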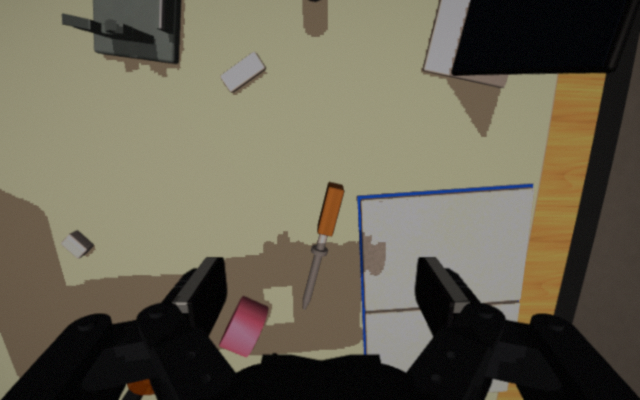

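```bash
python3 - <<'E'
from h import *
d=load("w2");crop(d,280,170,360,315,5,"w2a")
E
```

```text
(no output)
```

View pics/w2a.png

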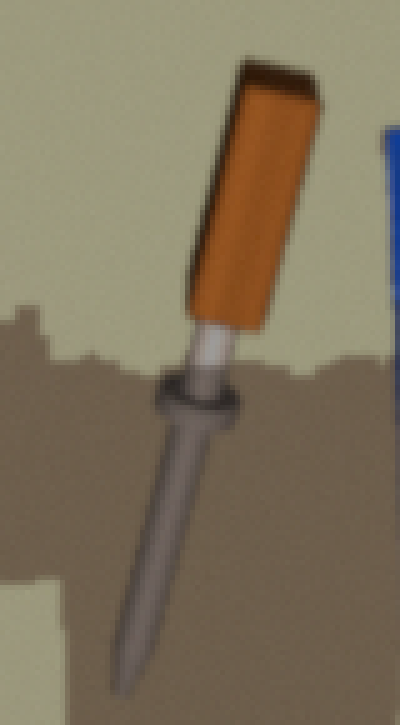

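```bash
python3 - <<'E'
from h import *
d=load("w2");f=lambda p,z:onz(d,(280+p[0]/5-.5,170+p[1]/5-.5),z)
c=[f(p,.028) for p in((247,82),(320,100),(262,330),(188,318))]
m=sum(c)/4;t=f((122,690),.014)
ax=(c[2]+c[3]-c[0]-c[1])/2;print(np.array(c).round(4),"len",np.linalg.norm(ax),"mid",m,"tip",t, np.linalg.norm((t-m)[:2]))
print("ang handle",np.arctan2(ax[1],ax[0]),"ang tip",np.arctan2(*(t-m)[[1,0]]))
s,T=tool();print("to mid in tool (cm):",(T[:3,:3].T@(np.array([m[0],m[1],.014])-T[:3,3])*100).round(2))
E
```

```text
[[ 0.7004  0.0371  0.028 ]
 [ 0.716   0.033   0.028 ]
 [ 0.7035 -0.0198  0.028 ]
 [ 0.687  -0.0167  0.028 ]] len 0.054867712797947915 mid [0.70172904 0.0083697  0.028     ] tip [ 0.66855692 -0.12269425  0.014     ] 0.13519669646613114
ang handle -1.8095906759974478 ang tip -1.8186893186535913
to mid in tool (cm): [-3.84  1.13 20.85]
```

Emit:
{"fn": "apply_moves", "kwargs": {
  "jaw": [0,0,0,0,0,0,0,0],
  "slide": [
    [0,0,0],
    [0,0,0],
    [-0.85,0.47,3],
    [-0.85,0.47,3],
    [-0.85,0.47,3],
    [-0.85,0.47,3],
    [0,0,0],
    [0,0,0]
  ],
  "yaw": [0.12,0.115,0,0,0,0,0,0]
}}

```text
time_s: 4.22
tool_pos: [0.7005, 0.0187, 0.1063]
tool_rot: [2.463, 1.946, 0.006]
ft_force: [-0.6, -0.0, 0.8]
finger_gap: 0.0857
```

```bash
python3 - <<'E'
from h import *
d=grab("wrist","w3");s,T=tool();print(s["time_s"],T.round(3))
x=T[:3,0];print("ang",np.arctan2(x[1],x[0])-np.pi)
g=np.array([.7017,.0084,.014]);print((T[:3,:3].T@(g-T[:3,3])*100).round(2))
E
```

```text
4.275 [[ 0.231  0.973  0.004  0.7  ]
 [ 0.973 -0.231  0.001  0.019]
 [ 0.002  0.004 -1.     0.106]
 [ 0.     0.     0.     1.   ]]
ang -1.8041615071876045
[-0.99  0.33  9.23]
```

View pics/w3.png

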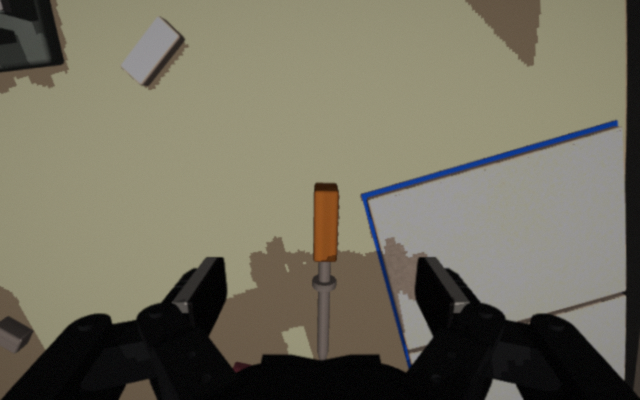

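Emit:
{"fn": "apply_moves", "kwargs": {
  "jaw": [0,0,0,0,0,0],
  "slide": [
    [-0.25,0.08,2],
    [-0.25,0.08,2],
    [-0.25,0.08,2],
    [-0.25,0.08,2],
    [0,0,1],
    [0,0,0]
  ],
  "yaw": [0.012,0,0,0,0,0]
}}

```text
time_s: 5.03
tool_pos: [0.7014, 0.0082, 0.0103]
tool_rot: [2.475, 1.932, 0.006]
ft_force: [0.7, 0.5, -0.3]
finger_gap: 0.0853
```

```bash
python3 - <<'E'
from h import *
d=grab("wrist","w4");s,T=tool();print(s["time_s"],T.round(4))
x=T[:3,0];print("ang",np.arctan2(x[1],x[0])-np.pi)
g=np.array([.7017,.0084,.014]);print((T[:3,:3].T@(g-T[:3,3])*100).round(2))
E
```

```text
5.075 [[ 2.429e-01  9.700e-01  5.000e-03  7.017e-01]
 [ 9.701e-01 -2.429e-01  9.000e-04  8.200e-03]
 [ 2.100e-03  4.600e-03 -1.000e+00  1.090e-02]
 [ 0.000e+00  0.000e+00  0.000e+00  1.000e+00]]
ang -1.8161229712417204
[ 0.02 -0.   -0.31]
```

View pics/w4.png

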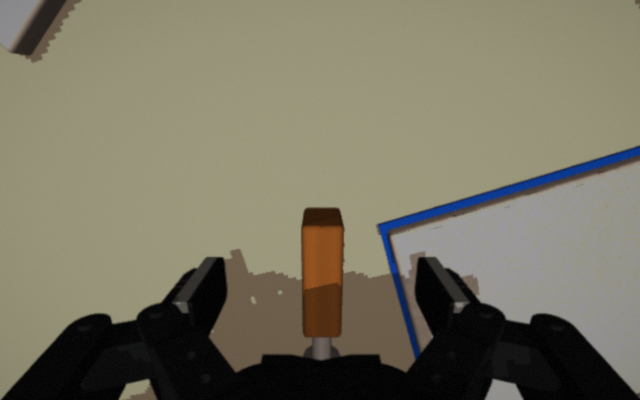

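Emit:
{"fn": "apply_moves", "kwargs": {
  "jaw": [0,0,255,255,255,255,255,255,255,255],
  "slide": [
    [0,0,0.6],
    [0,0,0],
    [0,0,0],
    [0,0,0],
    [0,0,0],
    [0,0,0],
    [0,0,0],
    [0,0,0],
    [0,0,0],
    [0,0,0]
  ],
  "yaw": [0,0,0,0,0,0,0,0,0,0],
  "force": 90
}}

```text
time_s: 6.32
tool_pos: [0.7033, 0.0084, 0.0073]
tool_rot: [2.472, 1.93, 0.012]
ft_force: [-0.3, -1.1, 1.1]
finger_gap: 0.0162
```

```bash
python3 - <<'E'
from h import *
s,T=tool();print(s["time_s"],T.round(4),s["finger_gap"],s["ft_force"])
a=load("sc1");b=load("sd1")
for d in(a,b): print(proj(d,[.47,-.195,.038]))
E
```

```text
6.325 [[ 2.426e-01  9.701e-01  9.200e-03  7.033e-01]
 [ 9.701e-01 -2.426e-01  7.000e-04  8.400e-03]
 [ 2.900e-03  8.800e-03 -1.000e+00  7.300e-03]
 [ 0.000e+00  0.000e+00  0.000e+00  1.000e+00]] 0.016208007382357503 [-0.33166007 -1.12367019  1.06995849]
[[277.12693494 194.48002542]]
[[342.88210893 186.67885585]]
```

Emit:
{"fn": "apply_moves", "kwargs": {
  "jaw": [150,150,150,150,255,255,255,255,255,255],
  "slide": [
    [0,0,0],
    [0,0,0],
    [0,0,0.5],
    [0,0,0],
    [0,0,0],
    [0,0,0],
    [0,0,0],
    [0,0,0],
    [0,0,0],
    [0,0,0]
  ],
  "yaw": [0,0,0,0,0,0,0,0,0,0],
  "force": 90
}}

```text
time_s: 7.58
tool_pos: [0.7033, 0.0084, 0.0019]
tool_rot: [2.472, 1.93, 0.012]
ft_force: [0.2, -0.2, 0.3]
finger_gap: 0.0164
```

```bash
python3 - <<'E'
from h import *
s,T=tool();print(s["time_s"],T.round(4),s["finger_gap"],s["ft_force"])
E
```

```text
7.575 [[ 2.426e-01  9.701e-01  9.100e-03  7.033e-01]
 [ 9.701e-01 -2.426e-01  7.000e-04  8.400e-03]
 [ 2.900e-03  8.700e-03 -1.000e+00  1.900e-03]
 [ 0.000e+00  0.000e+00  0.000e+00  1.000e+00]] 0.01639664904356269 [ 0.157166   -0.17662313  0.3322893 ]
```

Emit:
{"fn": "apply_moves", "kwargs": {
  "jaw": [255,255,255,255,255,255,255,255],
  "slide": [
    [0,0,-2],
    [0,0,-4],
    [-4,-1,-3.8],
    [-4,-1,-3.8],
    [-4,-1,-3.8],
    [-4,-1,-3.8],
    [-4,-1,-3.8],
    [0,0,0]
  ],
  "yaw": [0,0,0,0,0,0,0,0]
}}

```text
time_s: 8.57
tool_pos: [0.6006, -0.1788, 0.2686]
tool_rot: [2.465, 1.927, 0.017]
ft_force: [-0.9, 0.6, -1.1]
finger_gap: 0.0164
```

```bash
python3 - <<'E'
from h import *
d=grab("wrist","w5");s,T=tool();print(s["time_s"],T.round(4),s["ft_force"],s["finger_gap"])
grab("side","sd5");grab("scene","sc5")
E
```

```text
8.625 [[ 0.2403  0.9706  0.0137  0.6006]
 [ 0.9707 -0.2403 -0.0017 -0.1773]
 [ 0.0016  0.0137 -0.9999  0.2666]
 [ 0.      0.      0.      1.    ]] [-0.41639064  0.71856351  0.07751906] 0.016828907582267297
```

View pics/w5.png

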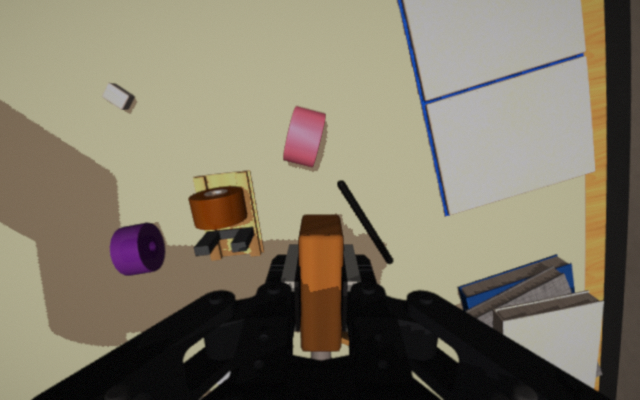

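```bash
python3 - <<'E'
from h import *
d=load("w5");crop(d,175,155,285,265,7,"w5a")
E
```

```text
(no output)
```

View pics/w5a.png

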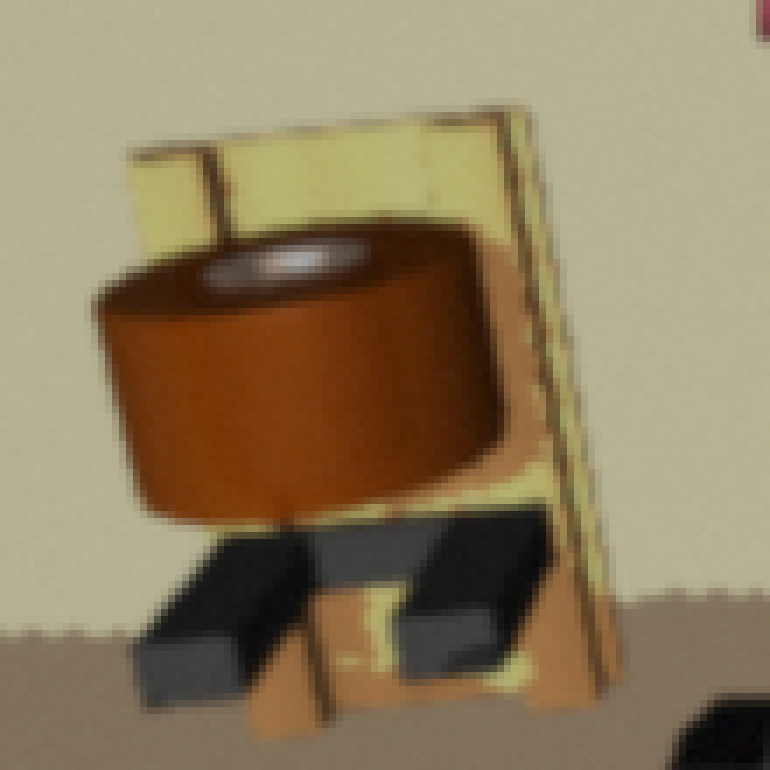

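```bash
python3 - <<'E'
from h import *
d=load("w5");b=load("sd1")
f=lambda p,z:onz(d,(175+p[0]/7-.5,155+p[1]/7-.5),z)
uv=(175+292/7-.5,155+262/7-.5)
print("mouth",onz(d,uv,.038),onz(b,(210+642/5-.5,150+208/5-.5),.038),tri([(d,uv),(b,(210+642/5-.5,150+208/5-.5))]))
A,B,C,D=[f(p,.014) for p in((130,155),(505,115),(600,692),(252,735))]
print(np.array([A,B,C,D]).round(4))
for P,Q in((A,B),(D,C),(B,C),(A,D)): v=Q-P;print(np.linalg.norm(v),np.arctan2(v[1],v[0]))
# inner groove line left, right outer base line
for P,Q,z in(((212,155),(325,720),.014),((535,107),(622,680),0.004)):
  v=f(Q,z)-f(P,z);print(np.arctan2(v[1],v[0]),np.linalg.norm(v))
# roll silhouettes
for P,Q in(((97,310),(138,505)),((478,235),(505,440))):
  v=f(Q,.038)-f(P,.038);print("roll",f(P,.038),np.arctan2(v[1],v[0]),np.linalg.norm(v))
print("core",f((205,282),.038),f((375,245),.038))
print("mid tray",(A+B+C+D)/4)
E
```

```text
mouth [ 0.47845431 -0.17304313  0.038     ] [ 0.47772745 -0.17575673  0.038     ] (array([ 0.47808024, -0.17345963,  0.03943465]), [np.float64(0.8953953928622105), np.float64(0.4126429222573853)])
[[ 0.4479 -0.1515  0.014 ]
 [ 0.515  -0.1611  0.014 ]
 [ 0.4986 -0.2724  0.014 ]
 [ 0.4309 -0.2647  0.014 ]]
0.06773988546465998 -0.14176404000530574
0.06813727657548745 -0.11318212680409001
0.1124485070980692 -1.7173714100083968
0.11439805814758572 -1.7205199740355444
-1.7204097448139646 0.11115519820210201
-1.7259243459663907 0.11408214331633319
roll [ 0.44324944 -0.17285988  0.038     ] -1.7280325936353977 0.035689899915343826
roll [ 0.51050168 -0.17629897  0.038     ] -1.754360134943099 0.03669802913602169
core [ 0.4629082  -0.17272942  0.038     ] [ 0.4930696  -0.17368041  0.038     ]
mid tray [ 0.47310056 -0.21242171  0.014     ]
```

```bash
python3 - <<'E'
from h import *
d=load("w5");b=load("sd1")
u=np.array([np.cos(-1.72),np.sin(-1.72)]);n=np.array([-u[1],u[0]])
for nm,uv in(("pinkTop",(305,137)),("purp",(140,248)),("sharp",(119,97)),("pinkL",(286,163)),("pinkR",(325,112))):
    p=onz(d,uv,.032)[:2];print(nm,p.round(3),"u",(p@u).round(3),"n",(p@n).round(3))
E
```

```text
pinkTop [ 0.597 -0.137] u 0.047 n 0.61
purp [ 0.357 -0.22 ] u 0.165 n 0.385
sharp [ 0.405 -0.043] u -0.018 n 0.407
pinkL [ 0.567 -0.161] u 0.075 n 0.585
pinkR [ 0.625 -0.116] u 0.021 n 0.636
```

Emit:
{"fn": "apply_moves", "kwargs": {
  "jaw": [255,255,255,255,255,255,255],
  "slide": [
    [0,0,0],
    [4,-2.95,2.5],
    [4,-2.95,2.5],
    [4,-2.95,4],
    [4,-2.95,4],
    [0,0,0],
    [0,0,0]
  ],
  "yaw": [-0.093,0,0,0,0,0,0]
}}

```text
time_s: 9.6
tool_pos: [0.505, 0.0061, 0.1278]
tool_rot: [-2.364, -2.063, 0.0]
ft_force: [-0.1, -1.0, -1.2]
finger_gap: 0.0163
```

```bash
cat >> h.py <<'E'
U=np.array([np.cos(-1.72),np.sin(-1.72),0]);N=np.array([-U[1],U[0],0])
def rep():
    s,T=tool();g=T@np.array([0,0,-.0121,1]);a=-T[:3,0]
    print("t",s["time_s"],"grip u,n,z",(g[:3]@U).round(4),(g[:3]@N).round(4),g[2].round(4),"ang",np.arctan2(a[1],a[0]).round(4),"pitch",a[2].round(4),"F",s["ft_force"].round(1),"Fu",(s["ft_force"]@U).round(2),"gap",s["finger_gap"].round(4),"tcp",T[:3,3].round(4))
    return s,T,g[:3],a
E
python3 - <<'E'
from h import *
s,T,g,a=rep()
sd=grab("side","sd6");sc=grab("scene","sc6")
for d,nm,bx in((sd,"sd6a",(280,100,440,230)),(sc,"sc6a",(230,150,370,270))):
    pts=[g+a*k for k in(0,.056,.136)];print(nm,proj(d,pts).round(1).tolist())
crop(sd,270,130,400,280,5,"sd6a");crop(sc,240,130,370,260,5,"sc6a")
E
```

```text
Traceback (most recent call last):
  File "h.py", line 34, in rep
    print("t",s["time_s"],"grip u,n,z",(g[:3]@U).round(4),(g[:3]@N).round(4),g[2].round(4),"ang",np.arctan2(a[1],a[0]).round(4),"pitch",a[2].round(4),"F",s["ft_force"].round(1),"Fu",(s["ft_force"]@U).round(2),"gap",s["finger_gap"].round(4),"tcp",T[:3,3].round(4))
                                                                                                                                                                                                                       ^^^^^^^^^^^^^^^^^^^^^
AttributeError: 'float' object has no attribute 'round'
```

```bash
sed -i 's/s\["finger_gap"\].round(4)/round(s["finger_gap"],4)/' h.py
python3 - <<'E'
from h import *
s,T,g,a=rep()
sd=grab("side","sd6");sc=grab("scene","sc6")
for d,nm in((sd,"sd6a"),(sc,"sc6a")):
    pts=[g+a*k for k in(0,.056,.136)];print(nm,proj(d,pts).round(1).tolist())
crop(sd,270,130,400,280,4,"sd6a");crop(sc,240,130,370,260,4,"sc6a")
E
```

```text
t 9.6 grip u,n,z -0.081 0.4985 0.1399 ang -1.7065 pitch -0.0025 F [-0.1 -1.  -1.2] Fu 1.04 gap 0.0163 tcp [0.505  0.0061 0.1278]
sd6a [[302.3, 214.7], [314.6, 196.7], [330.4, 173.6]]
sc6a [[352.9, 180.2], [330.5, 175.8], [299.5, 169.8]]
```

View pics/sd6a.png

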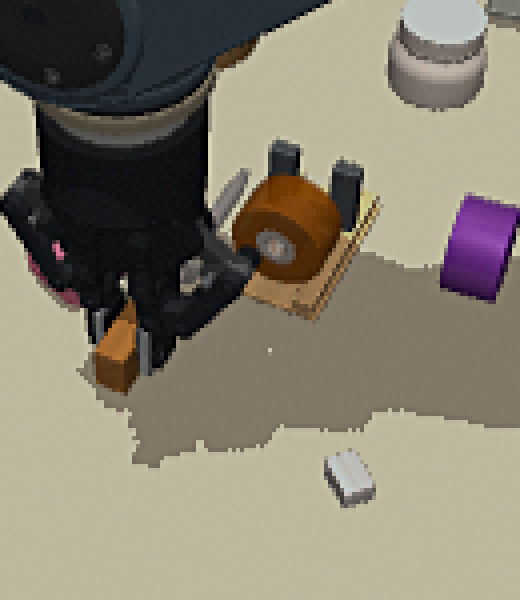

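View pics/sc6a.png

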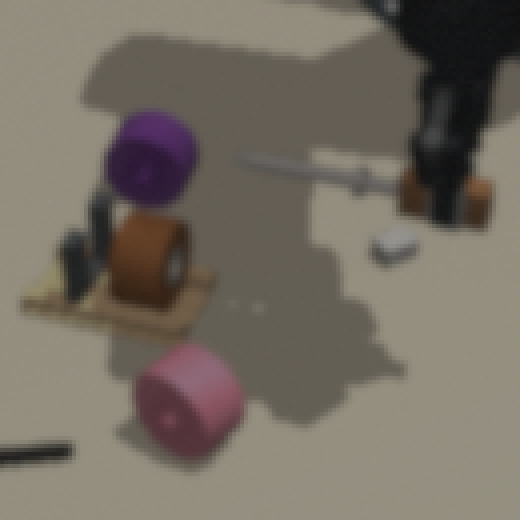

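Emit:
{"fn": "apply_moves", "kwargs": {
  "jaw": [255,255,255,255,255,255],
  "slide": [
    [0,0,2.5],
    [0,0,2.5],
    [0,0,2.5],
    [0,0,2.0],
    [0,0,0],
    [0,0,0]
  ],
  "yaw": [0.013,0,0,0,0,0]
}}

```text
time_s: 10.45
tool_pos: [0.511, 0.0018, 0.0344]
tool_rot: [2.385, 2.04, 0.011]
ft_force: [0.7, 0.7, -0.2]
finger_gap: 0.0162
```

```bash
python3 - <<'E'
from h import *
s,T,g,a=rep()
E
```

```text
t 10.45 grip u,n,z -0.0777 0.505 0.0465 ang -1.7264 pitch -0.0031 F [ 0.7  0.7 -0.2] Fu -0.84 gap 0.0162 tcp [0.511  0.0018 0.0344]
```

Emit:
{"fn": "apply_moves", "kwargs": {
  "jaw": [255,255,255,255,255],
  "slide": [
    [0,-0.6,0.85],
    [-1.0,0,0],
    [-1.0,0,0],
    [0,0,0],
    [0,0,0]
  ],
  "yaw": [-0.006,0,0,0,0]
}}

```text
time_s: 11.08
tool_pos: [0.5027, -0.0191, 0.0273]
tool_rot: [2.377, 2.045, 0.014]
ft_force: [-0.4, 0.5, -0.5]
finger_gap: 0.0165
```

```bash
python3 - <<'E'
from h import *
s,T,g,a=rep();tool_=T[:3,:3];print(T.round(4))
sd=grab("side","sd7");sc=grab("scene","sc7");w=grab("wrist","w7")
m=U*.1002+N*.4988+np.array([0,0,.038])
for d,nm in((sd,"sd7a"),(sc,"sc7a")):
    print(nm,proj(d,[g+a*k for k in(0,.056,.136)]+[m]).round(1).tolist())
crop(sd,290,150,370,230,7,"sd7a");crop(sc,260,160,370,250,6,"sc7a")
E
```

```text
t 11.075 grip u,n,z -0.0558 0.4999 0.0394 ang -1.7207 pitch -0.0031 F [-0.4  0.5 -0.5] Fu -0.38 gap 0.0165 tcp [ 0.5027 -0.0191  0.0273]
[[ 0.1494  0.9887  0.0108  0.5027]
 [ 0.9888 -0.1494  0.0015 -0.0191]
 [ 0.0031  0.0104 -0.9999  0.0273]
 [ 0.      0.      0.      1.    ]]
sd7a [[308.2, 235.2], [319.3, 218.4], [333.7, 196.5], [337.4, 191.7]]
sc7a [[340.9, 210.0], [320.1, 205.4], [291.3, 198.9], [284.3, 197.4]]
```

View pics/sd7a.png

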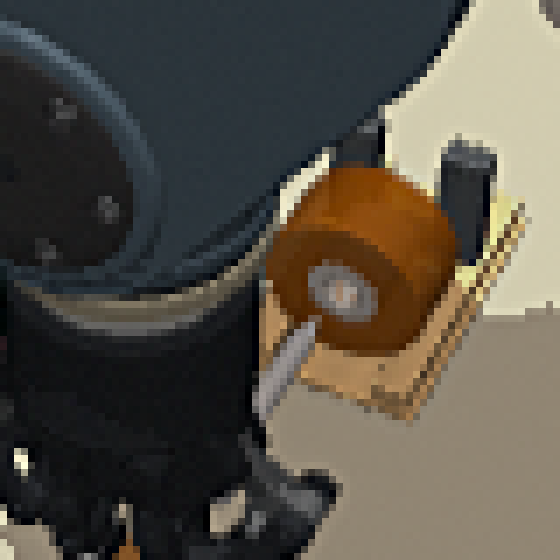

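View pics/sc7a.png

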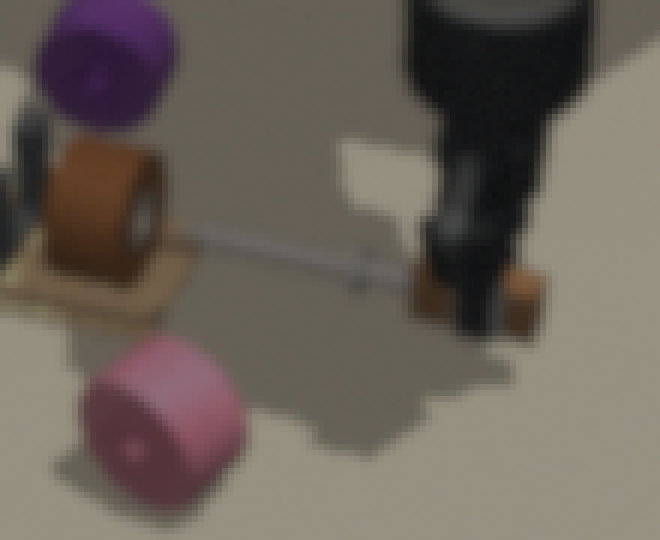

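View pics/w7.png

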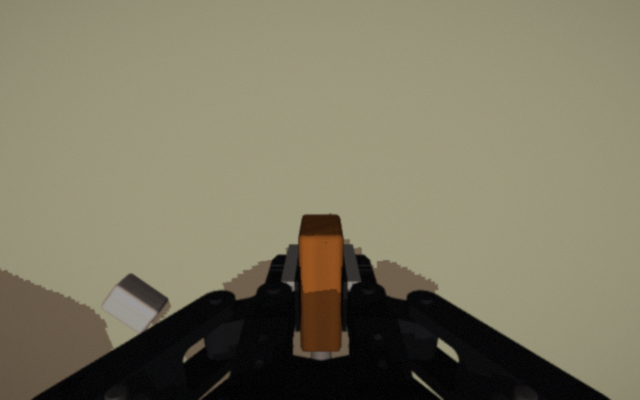

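Emit:
{"fn": "apply_moves", "kwargs": {
  "jaw": [255,255,255,255,255,255],
  "slide": [
    [0,-0.13,0.17],
    [0,0,0],
    [-0.5,0,0],
    [-0.5,0,0],
    [-0.5,0,0],
    [0,0,0]
  ],
  "yaw": [0,0,0,0,0,0]
}}

```text
time_s: 11.98
tool_pos: [0.4989, -0.0343, 0.0252]
tool_rot: [2.376, 2.046, 0.014]
ft_force: [0.4, -0.5, -1.2]
finger_gap: 0.0166
```

```bash
python3 - <<'E'
from h import *
s,T,g,a=rep();
sd=grab("side","sd8");sc=grab("scene","sc8")
crop(sd,290,150,370,230,7,"sd8a")
E
```

```text
t 11.975 grip u,n,z -0.0402 0.4984 0.0373 ang -1.7197 pitch -0.0031 F [ 0.4 -0.5 -1.2] Fu 0.47 gap 0.0166 tcp [ 0.4989 -0.0343  0.0252]
```

View pics/sd8a.png

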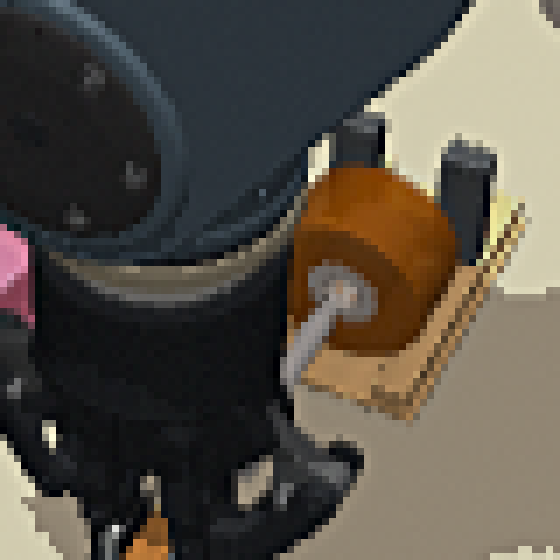

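Emit:
{"fn": "apply_moves", "kwargs": {
  "jaw": [255,255,255,255],
  "slide": [
    [-0.4,0,0],
    [-0.4,0,0],
    [-0.4,0,0],
    [0,0,0]
  ],
  "yaw": [0,0,0,0]
}}

```text
time_s: 12.58
tool_pos: [0.4971, -0.0466, 0.0252]
tool_rot: [2.376, 2.047, 0.014]
ft_force: [0.0, -0.1, -1.1]
finger_gap: 0.0166
```

```bash
python3 - <<'E'
from h import *
s,T,g,a=rep();
sd=grab("side","sd9");sc=grab("scene","sc8")
crop(sd,290,150,370,230,7,"sd9a")
E
```

```text
t 12.575 grip u,n,z -0.0278 0.4983 0.0373 ang -1.7192 pitch -0.0031 F [ 0.  -0.1 -1.1] Fu 0.05 gap 0.0166 tcp [ 0.4971 -0.0466  0.0252]
```

View pics/sd9a.png

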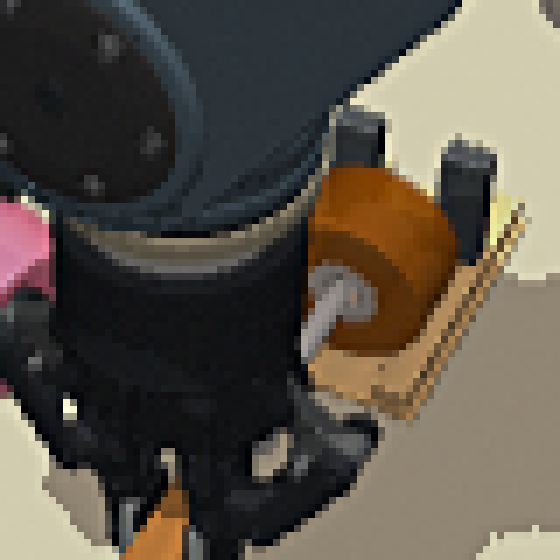

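Emit:
{"fn": "apply_moves", "kwargs": {
  "jaw": [255,255,255,255],
  "slide": [
    [-0.4,-0.07,0],
    [-0.4,0,0],
    [-0.4,0,0],
    [-0.4,0,0]
  ],
  "yaw": [0,0,0,0]
}}

```text
time_s: 13.18
tool_pos: [0.4938, -0.0628, 0.0251]
tool_rot: [2.375, 2.048, 0.014]
ft_force: [0.3, 0.3, -2.2]
finger_gap: 0.0166
```

```bash
python3 - <<'E'
from h import *
s,T,g,a=rep();
sd=grab("side","sd9")
crop(sd,290,150,370,230,7,"sd10a")
E
```

```text
t 13.175 grip u,n,z -0.0113 0.4975 0.0372 ang -1.7185 pitch -0.0032 F [ 0.3  0.3 -2.2] Fu -0.34 gap 0.0166 tcp [ 0.4938 -0.0628  0.0251]
```

View pics/sd10a.png

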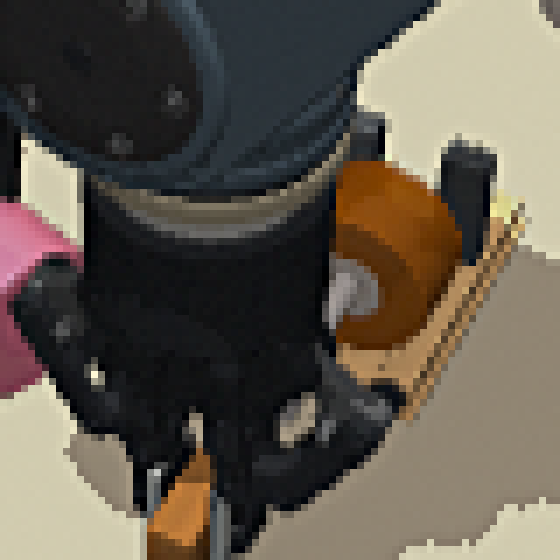

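Emit:
{"fn": "apply_moves", "kwargs": {
  "jaw": [255,255,255,255,255,255],
  "slide": [
    [-0.3,0,0],
    [-0.3,0,0],
    [-0.3,0,0],
    [-0.3,0,0],
    [-0.3,0,0],
    [-0.3,0,0]
  ],
  "yaw": [0,0,0,0,0,0]
}}

```text
time_s: 13.98
tool_pos: [0.4909, -0.082, 0.0249]
tool_rot: [2.375, 2.048, 0.014]
ft_force: [1.1, 1.2, -2.4]
finger_gap: 0.0165
```

```bash
python3 - <<'E'
from h import *
s,T,g,a=rep();
sd=grab("side","sd11");sc=grab("scene","sc11")
crop(sd,290,150,370,230,7,"sd11a")
crop(sc,240,160,360,250,6,"sc11a")
E
```

```text
t 13.975 grip u,n,z 0.0082 0.4975 0.037 ang -1.7187 pitch -0.0033 F [ 1.1  1.2 -2.4] Fu -1.32 gap 0.0165 tcp [ 0.4909 -0.082   0.0249]
```

View pics/sc11a.png

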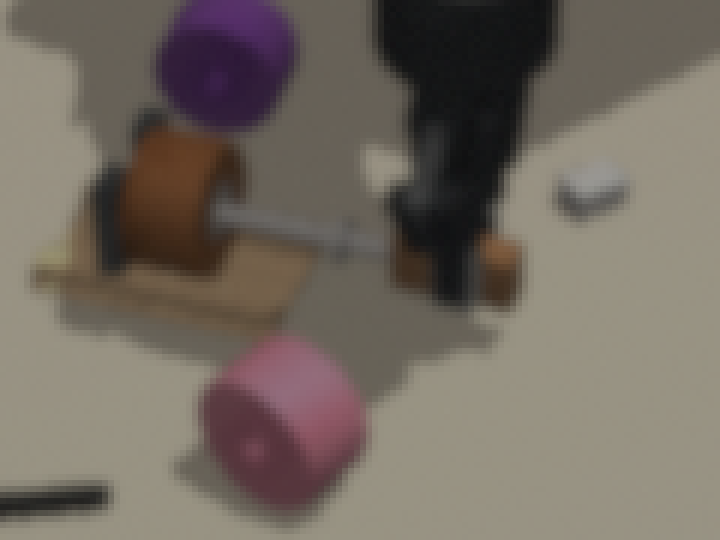

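Emit:
{"fn": "apply_moves", "kwargs": {
  "jaw": [255,255,255,255,255,255],
  "slide": [
    [-0.3,0,0],
    [-0.3,0,0],
    [-0.3,0,0],
    [-0.3,0,0],
    [-0.3,0,0],
    [-0.3,0,0]
  ],
  "yaw": [0,0,0,0,0,0]
}}

```text
time_s: 14.82
tool_pos: [0.4879, -0.1004, 0.0247]
tool_rot: [2.376, 2.048, 0.014]
ft_force: [1.0, 2.7, -1.9]
finger_gap: 0.0169
```

```bash
python3 - <<'E'
from h import *
s,T,g,a=rep();
sd=grab("side","sd12");sc=grab("scene","sc12")
crop(sd,290,150,370,230,7,"sd12a")
crop(sc,240,160,360,250,6,"sc12a")
E
```

```text
t 14.825 grip u,n,z 0.0268 0.4973 0.0368 ang -1.7187 pitch -0.0039 F [ 1.   2.7 -1.9] Fu -2.82 gap 0.0169 tcp [ 0.4879 -0.1004  0.0247]
```

View pics/sc12a.png

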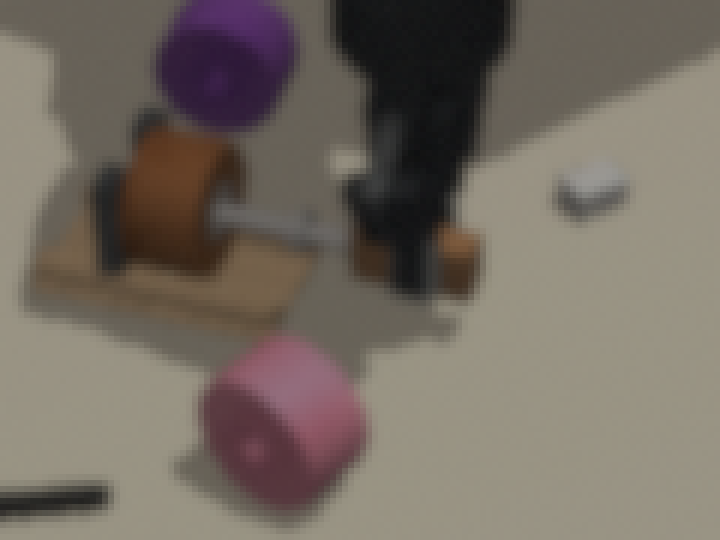

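Emit:
{"fn": "apply_moves", "kwargs": {
  "jaw": [255,255,255,255,255,255,255,255],
  "slide": [
    [-0.3,0,-0.1],
    [-0.3,0,0],
    [-0.3,0,0],
    [-0.3,0,0],
    [-0.3,0,0],
    [-0.3,0,0],
    [-0.3,0,0],
    [-0.3,0,0]
  ],
  "yaw": [0,0,0,0,0,0,0,0]
}}

```text
time_s: 15.92
tool_pos: [0.484, -0.1258, 0.0255]
tool_rot: [2.376, 2.048, 0.014]
ft_force: [1.4, 3.5, -2.3]
finger_gap: 0.0166
```

```bash
python3 - <<'E'
from h import *
s,T,g,a=rep();
sc=grab("scene","sc13")
crop(sc,240,160,360,250,6,"sc13a")
E
```

```text
t 15.925 grip u,n,z 0.0525 0.4972 0.0376 ang -1.7187 pitch -0.0039 F [ 1.4  3.5 -2.3] Fu -3.63 gap 0.0166 tcp [ 0.484  -0.1258  0.0255]
```

View pics/sc13a.png

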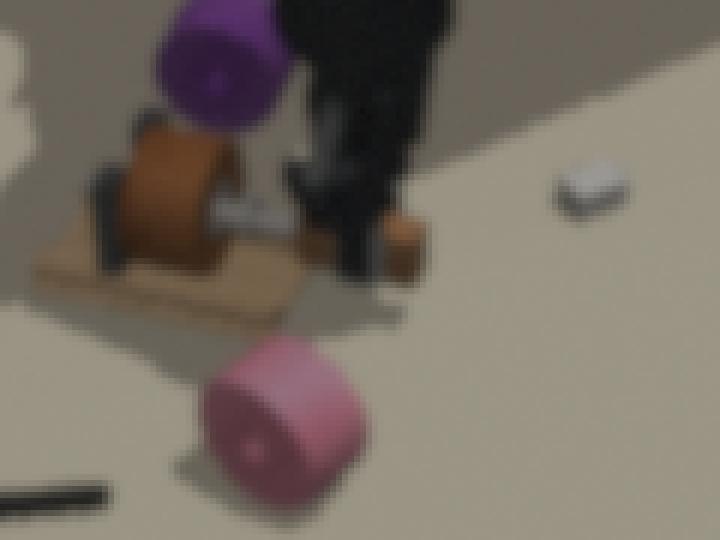

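Emit:
{"fn": "apply_moves", "kwargs": {
  "jaw": [255,255,255,255],
  "slide": [
    [-0.2,0,0],
    [-0.2,0,0],
    [-0.2,0,0],
    [-0.2,0,0]
  ],
  "yaw": [0,0,0,0]
}}

```text
time_s: 16.48
tool_pos: [0.4827, -0.1344, 0.0256]
tool_rot: [2.376, 2.048, 0.014]
ft_force: [0.6, 3.3, -2.6]
finger_gap: 0.0166
```

Emit:
{"fn": "apply_moves", "kwargs": {
  "jaw": [255,255,255],
  "slide": [
    [-0.12,0,0],
    [-0.12,0,0],
    [-0.12,0,0]
  ],
  "yaw": [0,0,0]
}}

```text
time_s: 16.85
tool_pos: [0.4823, -0.136, 0.0256]
tool_rot: [2.379, 2.049, 0.017]
ft_force: [4.2, 18.7, 0.5]
finger_gap: 0.0164
```

```bash
python3 - <<'E'
from h import *
s,T,g,a=rep();
sc=grab("scene","sc14")
crop(sc,240,160,360,250,6,"sc14a")
E
```

```text
t 16.85 grip u,n,z 0.0629 0.4971 0.0377 ang -1.7194 pitch -0.0068 F [ 4.2 18.7  0.5] Fu -19.15 gap 0.0164 tcp [ 0.4823 -0.136   0.0256]
```

View pics/sc14a.png

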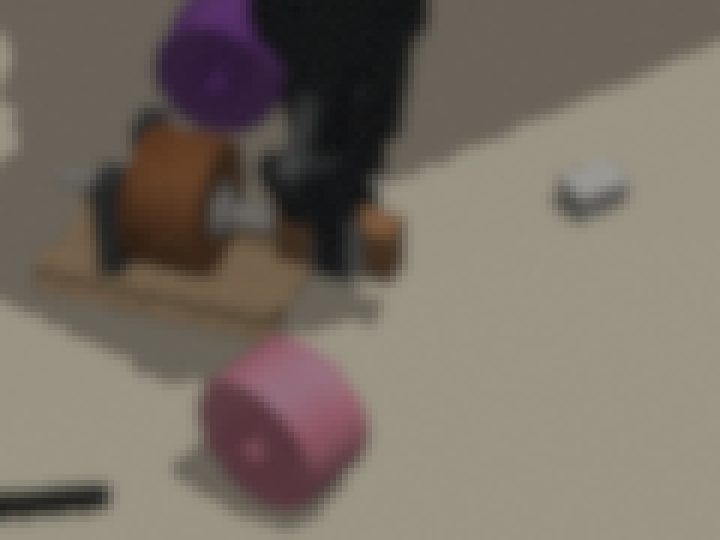

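Emit:
{"fn": "apply_moves", "kwargs": {
  "jaw": [255,255,255,255],
  "slide": [
    [0.15,0,0],
    [0.15,0,0],
    [0,0,0],
    [0,0,0]
  ],
  "yaw": [0,0,0,0]
}}

```text
time_s: 17.4
tool_pos: [0.4829, -0.1335, 0.0258]
tool_rot: [2.378, 2.049, 0.016]
ft_force: [-0.6, 0.4, -1.4]
finger_gap: 0.0165
```

```bash
python3 - <<'E'
from h import *
s,T,g,a=rep();
sc=grab("scene","sc15");sd=grab("side","sd15");crop(sd,290,130,400,230,6,"sd15a")
crop(sc,240,160,360,250,6,"sc15a")
E
```

```text
t 17.4 grip u,n,z 0.0603 0.4973 0.0379 ang -1.719 pitch -0.0061 F [-0.6  0.4 -1.4] Fu -0.31 gap 0.0165 tcp [ 0.4829 -0.1335  0.0258]
```

View pics/sc15a.png

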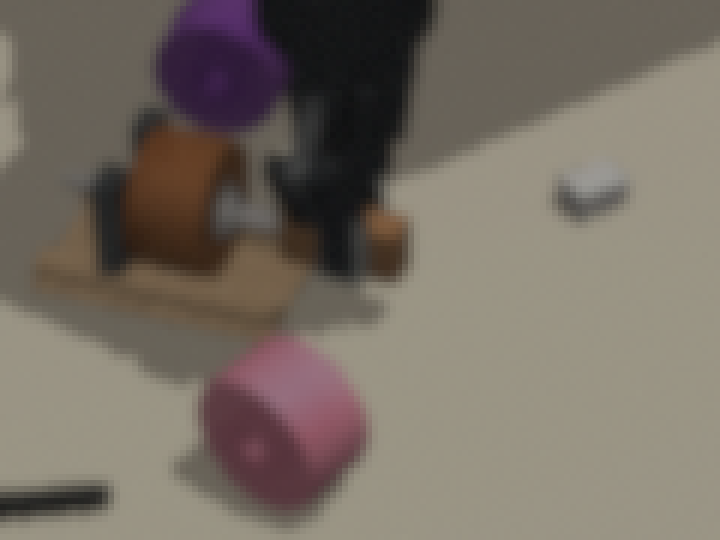

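View pics/sd15a.png

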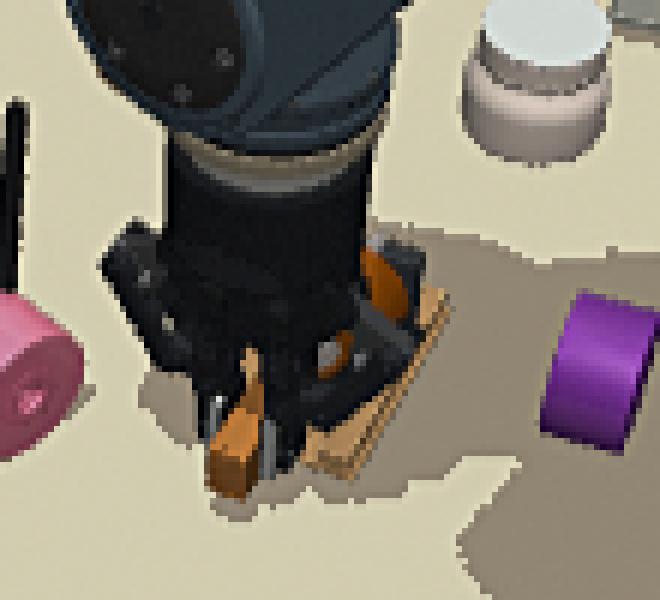

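Emit:
{"fn": "apply_moves", "kwargs": {
  "jaw": [255,255,255,255,255,255,255,255],
  "slide": [
    [0,0,-0.6],
    [0,0,-1.2],
    [0,0,-2],
    [0,0,-2.5],
    [0,0,-3],
    [0,0,-3],
    [0,0,-2],
    [0,0,0]
  ],
  "yaw": [0,0,0,0,0,0,0,0]
}}

```text
time_s: 18.5
tool_pos: [0.4813, -0.1343, 0.1786]
tool_rot: [2.376, 2.047, 0.019]
ft_force: [0.4, -0.2, -2.0]
finger_gap: 0.0163
```

```bash
python3 - <<'E'
from h import *
s,T,g,a=rep();
sc=grab("scene","sc16");sd=grab("side","sd16");crop(sd,290,100,400,220,5,"sd16a")
crop(sc,240,120,360,220,6,"sc16a")
E
```

```text
t 18.5 grip u,n,z 0.0613 0.4958 0.1907 ang -1.7193 pitch -0.0052 F [ 0.4 -0.2 -2. ] Fu 0.18 gap 0.0163 tcp [ 0.4813 -0.1343  0.1786]
```

View pics/sc16a.png

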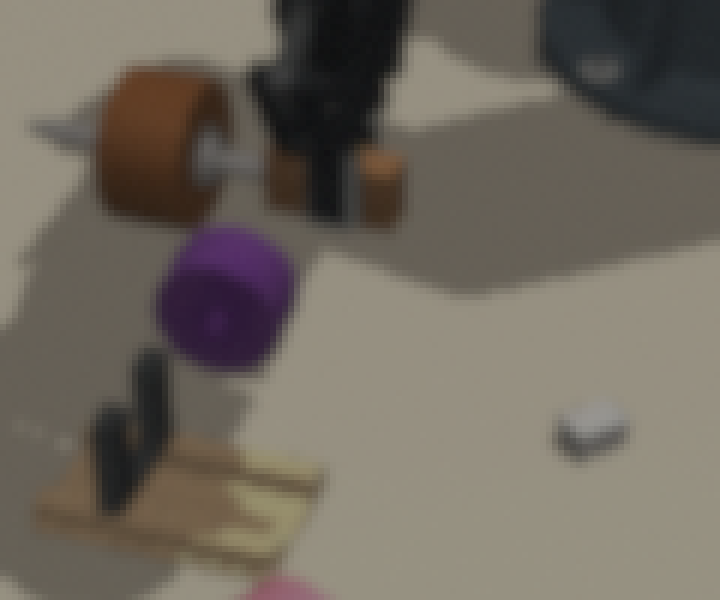

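Emit:
{"fn": "apply_moves", "kwargs": {
  "jaw": [255,255,255,255,255,255,255,255,255,255],
  "slide": [
    [1.5,-0.1,-0.8],
    [3.2,-0.3,-1],
    [3.6,-0.3,-1],
    [3.6,-0.3,-1],
    [3.6,-0.3,-1],
    [3.6,-0.3,-1],
    [3.6,-0.3,-1],
    [3.6,-0.3,0],
    [1.5,0,0],
    [0,0,0]
  ],
  "yaw": [0,0,0,0,0,0,0,0,0,0]
}}

```text
time_s: 19.85
tool_pos: [0.4956, 0.1596, 0.2451]
tool_rot: [-2.375, -2.048, -0.006]
ft_force: [0.2, -0.7, -2.0]
finger_gap: 0.0166
```

```bash
python3 - <<'E'
from h import *
s,T,g,a=rep();
d=grab("wrist","w17")
E
```

```text
t 19.85 grip u,n,z -0.2314 0.4664 0.2572 ang -1.7182 pitch -0.0065 F [ 0.2 -0.7 -2. ] Fu 0.62 gap 0.0166 tcp [0.4956 0.1596 0.2451]
```

View pics/w17.png

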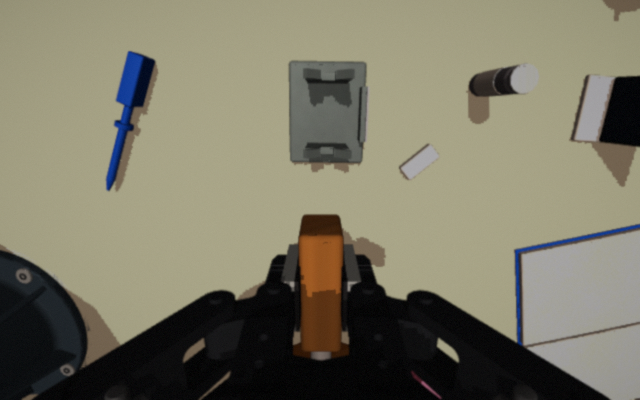

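```bash
python3 - <<'E'
from h import *
d=load("w17");crop(d,280,55,380,175,6,"w17a")
E
```

```text
(no output)
```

View pics/w17a.png

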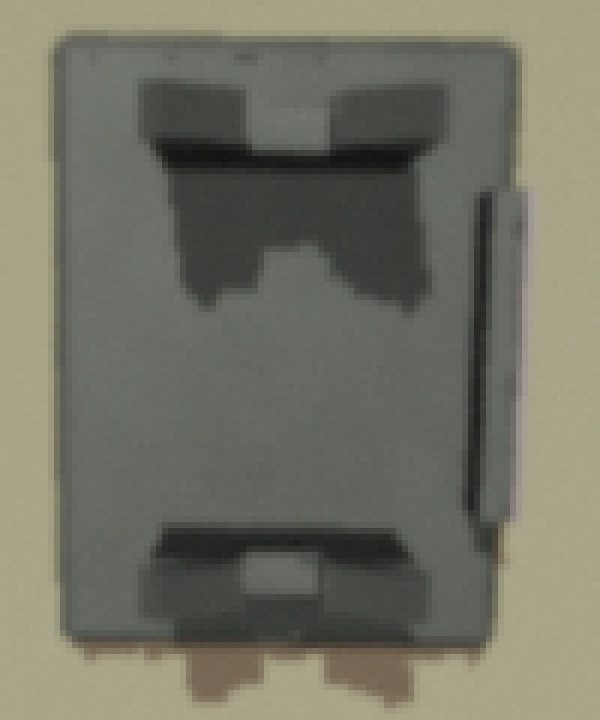

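```bash
python3 - <<'E'
from h import *
d=load("w17");f=lambda p,z:onz(d,(280+p[0]/6-.5,55+p[1]/6-.5),z)
a=f((289,131),.055);b=f((281,575),.055);v=b-a
ang=np.arctan2(v[1],v[0]);print(a,b,"dist",np.linalg.norm(v),"ang",ang,"mid",(a+b)/2)
C=[f(p,.016) for p in((62,45),(515,50),(490,638),(68,635))]
for i,j in((0,1),(3,2),(0,3),(1,2)): w=C[j]-C[i];print(np.linalg.norm(w),np.arctan2(w[1],w[0]))
print("base mid",sum(C)/4)
dr=np.array([np.cos(-1.722),np.sin(-1.722),0]);print((((a+b)/2)-.075*dr))
E
```

```text
[0.51722458 0.26013873 0.055     ] [0.50586212 0.18972769 0.055     ] dist 0.07132194419891091 ang -1.730790266396819 mid [0.51154335 0.22493321 0.055     ]
0.08061238571294818 -0.1564398099285994
0.08096546339590649 -0.15326220904888307
0.1057285214618558 -1.7307582464994824
0.10547059201614571 -1.7274230870919127
base mid [0.51205196 0.22530151 0.016     ]
[0.52284047 0.2990775  0.055     ]
```

Emit:
{"fn": "apply_moves", "kwargs": {
  "jaw": [255,255,255,255,255,255,255,255],
  "slide": [
    [2,0.1,0],
    [3,0.12,1],
    [3,0.12,2],
    [3,0.12,2.5],
    [2,0.1,2.5],
    [0.5,0,1.5],
    [0,0,0],
    [0,0,0]
  ],
  "yaw": [0.012,0,0,0,0,0,0,0]
}}

```text
time_s: 20.9
tool_pos: [0.5251, 0.2862, 0.1484]
tool_rot: [-2.399, -2.022, -0.002]
ft_force: [0.6, -1.1, -2.1]
finger_gap: 0.0165
```

```bash
cat >> h.py <<'E'
HM=np.array([.5115,.2249,.06]);HA=-1.730;HX=np.array([np.cos(HA),np.sin(HA),0]);HY=np.array([-HX[1],HX[0],0])
def reph():
    s,T,g,a=rep();c=g+.056*a
    print("collar in holder mm",((c-HM)@HX*1e3).round(1),((c-HM)@HY*1e3).round(1),((c-HM)[2]*1e3).round(1),"dang",(np.arctan2(a[1],a[0])-HA).round(4))
    print("target: grip corr tool cm", (T[:3,:3].T@((HM-.075*HX)-g)*100).round(2));return s,T,g,a
E
python3 - <<'E'
from h import *
s,T,g,a=reph()
sc=grab("scene","sc18");sd=grab("side","sd18")
for d in(sc,sd): print(proj(d,[g,g+.056*a,g+.136*a]).round(1).tolist())
crop(sd,220,250,340,390,5,"sd18a")
crop(sc,380,160,490,250,6,"sc18a")
E
```

```text
t 20.9 grip u,n,z -0.3611 0.4768 0.1605 ang -1.7411 pitch -0.0037 F [ 0.6 -1.1 -2.1] Fu 0.96 gap 0.0165 tcp [0.5251 0.2862 0.1484]
collar in holder mm -6.7 3.1 100.3 dang -0.0111
target: grip corr tool cm [ 1.19 -0.37 10.06]
[[474.7, 192.2], [450.0, 187.0], [415.5, 179.7]]
[[226.2, 336.7], [247.8, 306.4], [274.8, 268.7]]
```

View pics/sc18a.png

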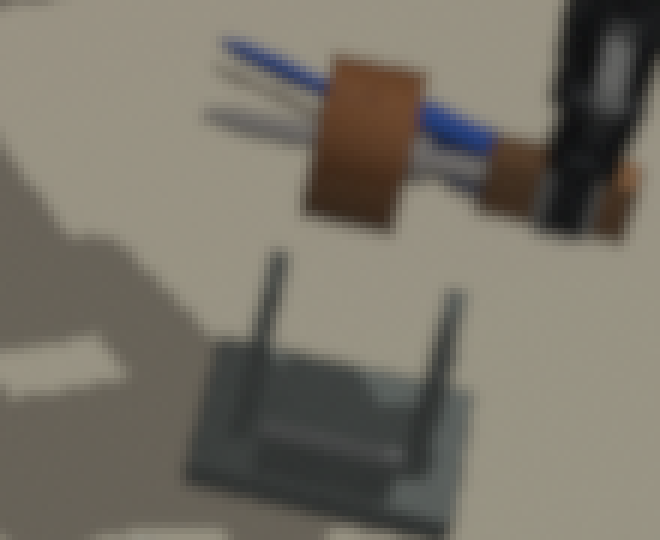

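View pics/sd18a.png

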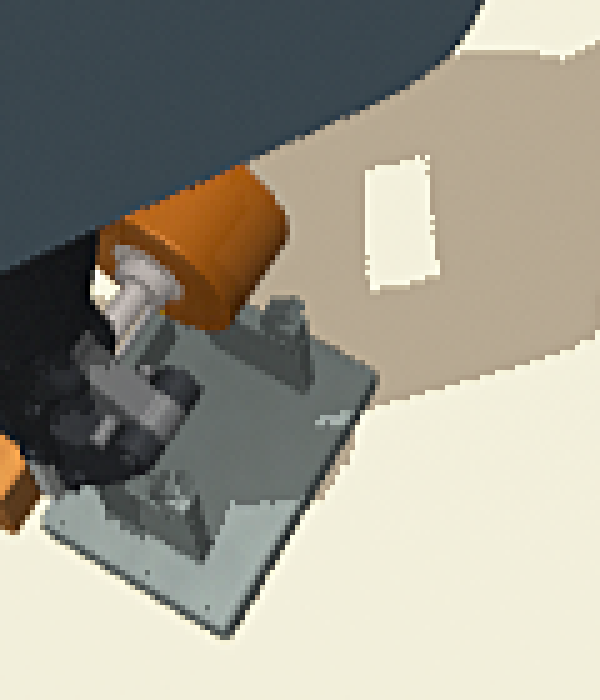

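Emit:
{"fn": "apply_moves", "kwargs": {
  "jaw": [255,255,255,255,255],
  "slide": [
    [1.2,-0.35,0],
    [0,0,1.5],
    [0,0,1.5],
    [0,0,0],
    [0,0,0]
  ],
  "yaw": [-0.011,0,0,0,0]
}}

```text
time_s: 21.62
tool_pos: [0.5236, 0.2996, 0.117]
tool_rot: [-2.388, -2.036, -0.004]
ft_force: [-0.5, 0.5, -2.1]
finger_gap: 0.0162
```

```bash
python3 - <<'E'
from h import *
s,T,g,a=reph()
sc=grab("scene","sc19");sd=grab("side","sd19")
for d in(sc,sd): print(proj(d,[g,g+.056*a,g+.136*a]).round(1).tolist())
crop(sd,220,250,340,390,5,"sd19a")
crop(sc,380,160,490,250,6,"sc19a")
E
```

```text
t 21.625 grip u,n,z -0.374 0.4733 0.1291 ang -1.7294 pitch -0.0043 F [-0.5  0.5 -2.1] Fu -0.38 gap 0.0162 tcp [0.5236 0.2996 0.117 ]
collar in holder mm -19.6 0.2 68.9 dang 0.0006
target: grip corr tool cm [-0.09 -0.01  6.91]
[[477.4, 203.1], [453.1, 198.0], [419.2, 190.9]]
[[226.6, 353.0], [247.3, 322.4], [273.3, 284.1]]
```

View pics/sd19a.png

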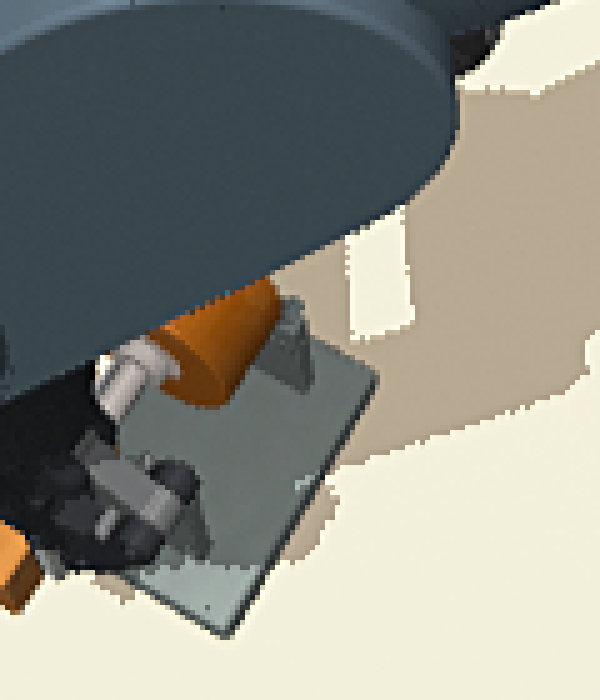

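View pics/sc19a.png

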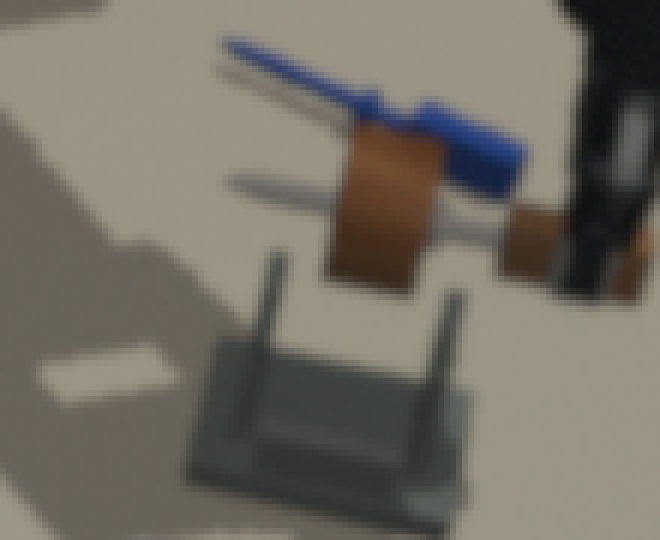

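Emit:
{"fn": "apply_moves", "kwargs": {
  "jaw": [255,255,255,255,255],
  "slide": [
    [-0.08,0,1],
    [0,0,1],
    [0,0,1],
    [0,0,1],
    [0,0,0]
  ],
  "yaw": [0,0,0,0,0]
}}

```text
time_s: 22.35
tool_pos: [0.5234, 0.2987, 0.0742]
tool_rot: [-2.388, -2.036, -0.004]
ft_force: [0.1, -0.2, -1.3]
finger_gap: 0.0163
```

```bash
python3 - <<'E'
from h import *
s,T,g,a=reph()
E
```

```text
t 22.35 grip u,n,z -0.3732 0.4732 0.0863 ang -1.7296 pitch -0.0043 F [ 0.1 -0.2 -1.3] Fu 0.22 gap 0.0163 tcp [0.5234 0.2987 0.0742]
collar in holder mm -18.7 0.1 26.1 dang 0.0004
target: grip corr tool cm [ 0.01 -0.    2.63]
```

Emit:
{"fn": "apply_moves", "kwargs": {
  "jaw": [255,255,255,255,255],
  "slide": [
    [0,0,0.6],
    [0,0,0.6],
    [0,0,0.5],
    [0,0,0.3],
    [0,0,0]
  ],
  "yaw": [0,0,0,0,0]
}}

```text
time_s: 22.98
tool_pos: [0.5237, 0.299, 0.0532]
tool_rot: [-2.388, -2.036, -0.005]
ft_force: [-0.0, 0.6, -1.8]
finger_gap: 0.0167
```

```bash
python3 - <<'E'
from h import *
s,T,g,a=reph()
sc=grab("scene","sc20");sd=grab("side","sd20")
crop(sd,220,250,340,390,5,"sd20a")
crop(sc,380,160,490,250,6,"sc20a")
E
```

```text
t 22.975 grip u,n,z -0.3735 0.4735 0.0653 ang -1.7296 pitch -0.0048 F [-0.   0.6 -1.8] Fu -0.59 gap 0.0167 tcp [0.5237 0.299  0.0532]
collar in holder mm -19.1 0.4 5.1 dang 0.0004
target: grip corr tool cm [-0.01 -0.03  0.53]
```

View pics/sc20a.png

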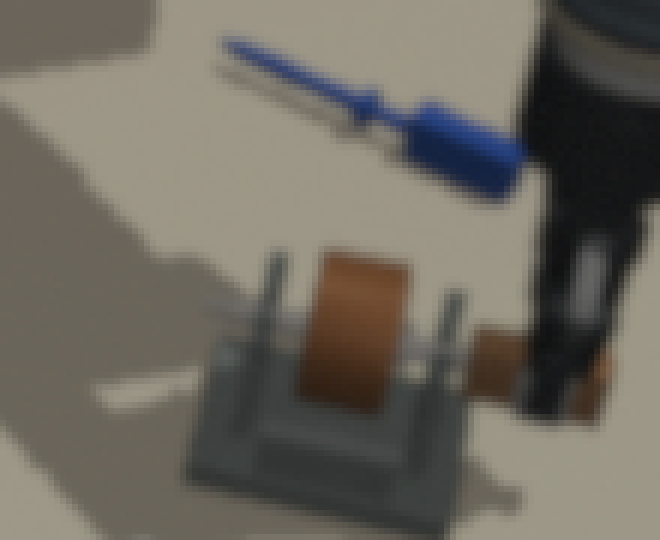

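View pics/sd20a.png

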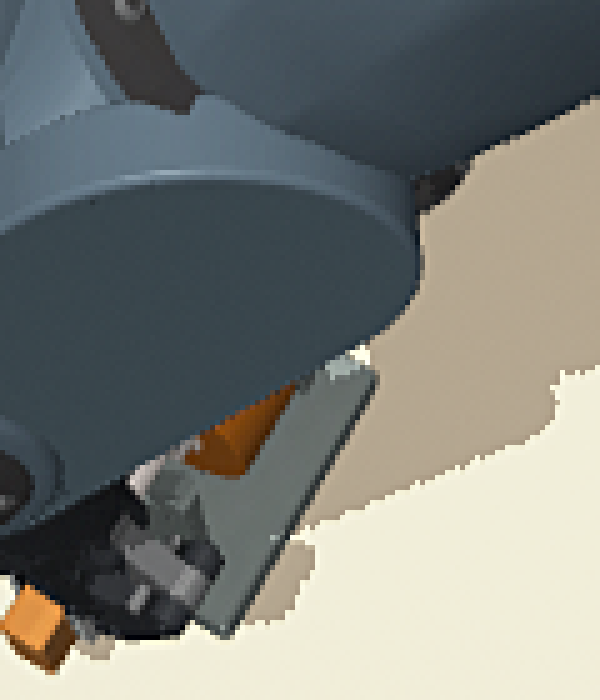

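Emit:
{"fn": "apply_moves", "kwargs": {
  "jaw": [255,255,255],
  "slide": [
    [0,0,0.2],
    [0,0,0.2],
    [0,0,0]
  ],
  "yaw": [0,0,0]
}}

```text
time_s: 23.45
tool_pos: [0.5241, 0.2992, 0.0496]
tool_rot: [-2.388, -2.036, -0.007]
ft_force: [-0.2, -0.2, -2.0]
finger_gap: 0.0163
```

```bash
python3 - <<'E'
from h import *
s,T,g,a=reph()
E
```

```text
t 23.45 grip u,n,z -0.3737 0.4738 0.0617 ang -1.7296 pitch -0.0054 F [-0.2 -0.2 -2. ] Fu 0.2 gap 0.0163 tcp [0.5241 0.2992 0.0496]
collar in holder mm -19.3 0.6 1.4 dang 0.0004
target: grip corr tool cm [-0.03 -0.06  0.17]
```

Emit:
{"fn": "apply_moves", "kwargs": {
  "jaw": [255,255,255],
  "slide": [
    [0,-0.05,0.1],
    [0,0,0.1],
    [0,0,0]
  ],
  "yaw": [0,0,0]
}}

```text
time_s: 23.82
tool_pos: [0.5236, 0.2993, 0.0478]
tool_rot: [-2.388, -2.036, -0.007]
ft_force: [-0.0, 0.2, -0.4]
finger_gap: 0.0169
```

```bash
python3 - <<'E'
from h import *
s,T,g,a=reph()
E
```

```text
t 23.825 grip u,n,z -0.3738 0.4733 0.0599 ang -1.7296 pitch -0.0055 F [-0.   0.2 -0.4] Fu -0.17 gap 0.0169 tcp [0.5236 0.2993 0.0478]
collar in holder mm -19.3 0.2 -0.4 dang 0.0004
target: grip corr tool cm [-0.03 -0.02 -0.01]
```

Emit:
{"fn": "apply_moves", "kwargs": {
  "jaw": [200,160,120,120,120,120,120],
  "slide": [
    [0,0,0],
    [0,0,0],
    [0,0,0],
    [0,0,0],
    [0,0,0],
    [0,0,0],
    [0,0,0]
  ],
  "yaw": [0,0,0,0,0,0,0]
}}

```text
time_s: 24.7
tool_pos: [0.524, 0.2995, 0.0482]
tool_rot: [-2.388, -2.037, -0.009]
ft_force: [0.5, 0.5, 0.5]
finger_gap: 0.0454
```

```bash
python3 - <<'E'
from h import *
s,T,g,a=reph()
w=grab("wrist","w21");sc=grab("scene","sc21");crop(sc,380,160,490,250,6,"sc21a")
E
```

```text
t 24.7 grip u,n,z -0.374 0.4737 0.0603 ang -1.7294 pitch -0.0061 F [0.5 0.5 0.5] Fu -0.56 gap 0.0454 tcp [0.524  0.2995 0.0482]
collar in holder mm -19.6 0.6 -0.0 dang 0.0006
target: grip corr tool cm [-0.06 -0.05  0.03]
```

View pics/w21.png

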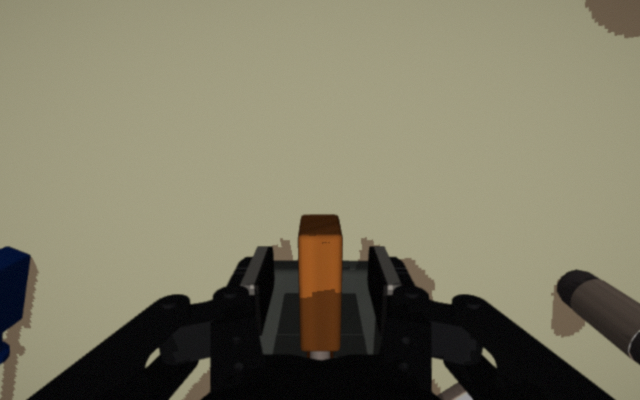

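View pics/sc21a.png

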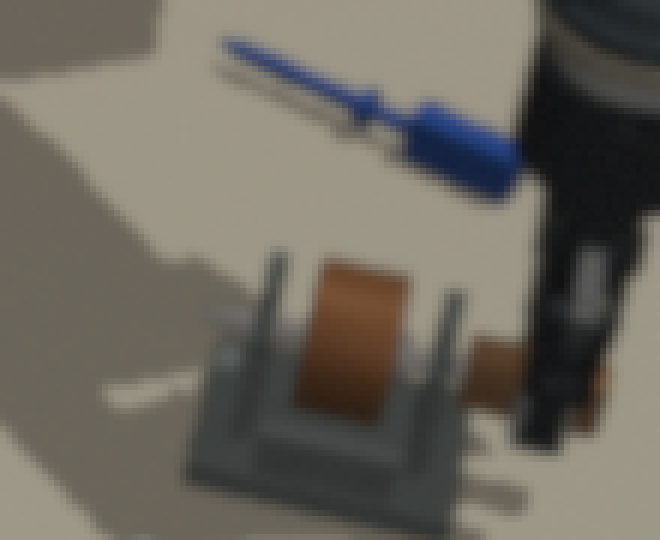

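Emit:
{"fn": "apply_moves", "kwargs": {
  "jaw": [120,120,120,120,120,120,120],
  "slide": [
    [0,0,-1],
    [0,0,-2],
    [0,0,-3],
    [0,0,-4],
    [0,0,-4],
    [0,0,-4],
    [0,0,0]
  ],
  "yaw": [0,0,0,0,0,0,0]
}}

```text
time_s: 25.68
tool_pos: [0.5236, 0.2984, 0.2383]
tool_rot: [-2.389, -2.037, -0.013]
ft_force: [0.7, -0.6, -0.4]
finger_gap: 0.0451
```

Emit:
{"fn": "apply_moves", "kwargs": {
  "jaw": [120,120,120,120,120,120],
  "slide": [
    [-2.5,0,0],
    [-2.5,0,0],
    [-2.5,0,0],
    [-2.5,0,0],
    [-2.5,0,0],
    [0,0,0]
  ],
  "yaw": [0,0,0,0,0,0]
}}

```text
time_s: 26.42
tool_pos: [0.5011, 0.1711, 0.2355]
tool_rot: [-2.387, -2.037, -0.008]
ft_force: [0.3, 0.4, -0.3]
finger_gap: 0.0456
```

```bash
python3 - <<'E'
from h import *
s,T,g,a=reph()
w=grab("wrist","w22");sc=grab("scene","sc22");crop(sc,380,160,490,250,6,"sc22a")
crop(w,230,0,400,200,4,"w22a")
E
```

```text
t 26.425 grip u,n,z -0.2436 0.4701 0.2476 ang -1.7288 pitch -0.0061 F [ 0.3  0.4 -0.3] Fu -0.4 gap 0.0456 tcp [0.5011 0.1711 0.2355]
collar in holder mm 110.8 -1.7 187.3 dang 0.0012
target: grip corr tool cm [12.87  0.18 18.84]
```

View pics/w22.png

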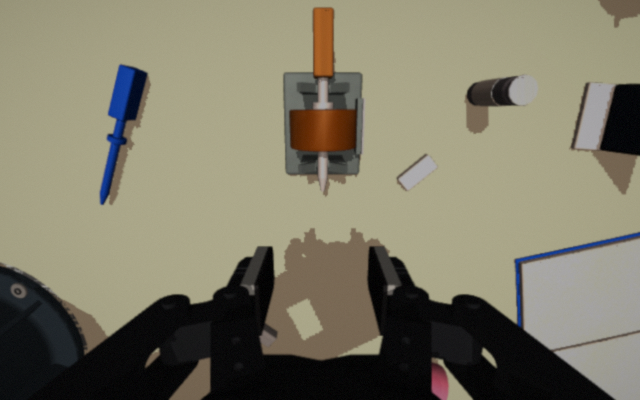

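View pics/sc22a.png

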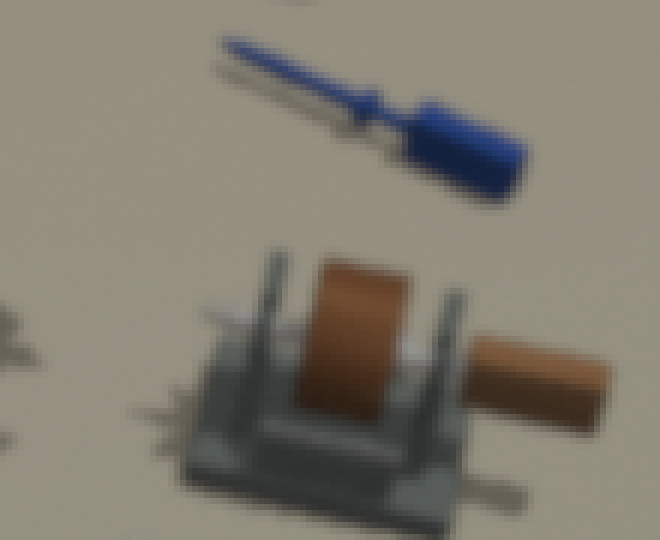

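```bash
python3 - <<'E'
from h import *
w=load("w22");crop(w,275,0,370,200,4,"w22a")
E
```

View pics/w22a.png

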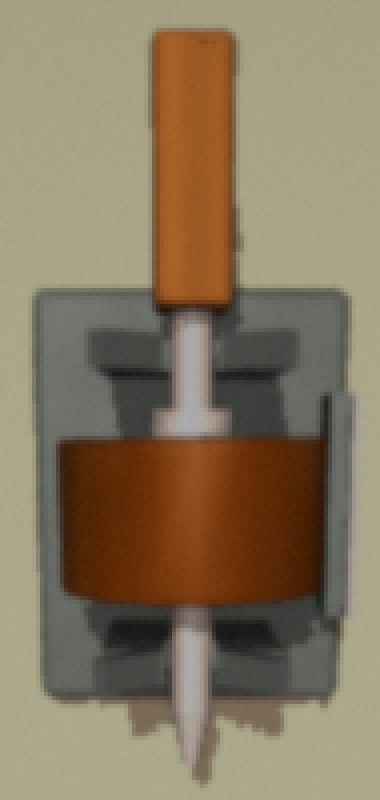

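```bash
python3 - <<'E'
from h import *
w=load("w22")
for nm,p,z in(("tip",(190,768),.06),("hback",(193,32),.074),("hfront",(193,308),.074),("collarrear",(193,412),.065),("rollrearedge",(193,440),.092),("rollfrontedge",(190,605),.092),("collarface",(193,437),.062)):
    q=onz(w,(275+p[0]/4-.5,p[1]/4-.5),z)-HM;print(nm,(q@HX*1e3).round(1),(q@HY*1e3).round(1))
E
```

```text
tip 63.2 0.0
hback -100.4 0.1
hfront -45.2 0.3
collarrear -23.2 0.4
rollrearedge -17.1 0.3
rollfrontedge 18.0 -0.3
collarface -17.6 0.5
```

```bash
python3 - <<'E'
from h import *
print(env.close_job()); print(env.get_state()["time_s"])
E
```

```text
the job is handed in; nothing more can be done
None
the job is handed in; nothing more can be done
```

The roll is on the axle, and the axle sits in both forks of the holder with the gripper clear. I handed the job in at about 26.4 s of the 72 s allowed; no verdict is reported.

- **Threading:** I gripped the axle by its handle and threaded the roll, feeling the tray's stop at about 19 N, under the 25 N limit. The roll moved back with the axle when I eased off, so it was home on the collar, and I lifted it out from there.
- **Final position:** In the last overhead picture the collar's front face is about 17 to 18 mm on the handle side of the holder's middle (19 mm intended, 9 to 29 mm allowed). The axle is within 0.5 mm of the seat line across the slots. The roll's rear edge measures level with the collar face.
- **Other objects:** I saw no bystander displaced in the pictures. I did not measure each one's position at the end.
- **Unconfirmed:** The holder's two forks look the same in the pictures. I took its -x fork to be the one nearest the handle, because the axle and the tray point the same way. Nothing in the images confirmed this.

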